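Load and start the UV curing bed at a golf shop's name-printing counter

TASK

Press the red key fully home to switch the curing lamps off, so that the white key pops up; then pack every souvenir stand flat in the curing bed, ball up, in one row side by side across the bed, each lying lengthwise between the panel and the far lip, alternately head to tail and close together. When all are in, wind the timer key clockwise right up to its stop in several partial turns, and only then press the green key fully home so that the red one pops up. Leave the jar, bottle, cup and ball cartons standing where they are.

Things in the scene. Friction and masses are not known exactly. Their poses are not given: they have to be found in the camera images.
- unit: UV curing bed, fixed. Origin on the table under the bed's centre; x away from the robot, y along the bed, z up. Bed: rectangle inside 142 (x) by 272 (y), floor 12 above the table; far and end lips 10 thick, their tops 26 above the table; behind the end lips black LED bars (y 148 to 168), tops 88 above the table. In front of the bed the white control panel, x -165 to -71, 336 wide, top 50 above the table
- stand1: souvenir stand, 3 to 5 present, all alike: dark wooden plinth, a wedge in plan, 130 long, head 68 wide, tail 24 wide, straight symmetric flanks, 20 thick, 0.2-0.3 kg; on it a fixed block and golf ball. Brass name plate on the head. Origin: centre of the underside, midway along the length, under the block; x points to the head, z up. They start on the table, ball up
- stand2: a souvenir stand like stand1; its light-wood block stands on the middle of the plinth, 48 along the length, 40 across, from 20 to 54 above the underside; the golf ball sunk in it tops out at 71. Grip the block across its 48 mm, fingers along the plinth's length, so that they stay clear of neighbours and lips
- stand3: a souvenir stand like stand1; five head to tail, touching, are 252 wide at their widest (46 from middle to middle)
- stand4: a souvenir stand like stand1; any stand may take any place in the row
- stand5: a souvenir stand like stand1; grip the block at 40 to 46 above the underside
- stand1_head (a point): point on the top of that stand's plinth, on its centre line, 45 from the middle towards the head
- stand2_head (a point): point on the top of that stand's plinth, on its centre line, 45 from the middle towards the head
- stand3_head (a point): point on the top of that stand's plinth, on its centre line, 45 from the middle towards the head
- stand4_head (a point): point on the top of that stand's plinth, on its centre line, 45 from the middle towards the head
- stand5_head (a point): point on the top of that stand's plinth, on its centre line, 45 from the middle towards the head
- key_red (a joint): red key, lamps off (0 = up, 0.010 m = latched, 0.012 = stop). Any key pressed to its stop (needs about 6 N; 10 to 15 N is fine) latches when let go and lets the key that was down spring up; half a press frees the other but does not latch. Keys stand on the panel in a row, at unit x -118, y 130 red, 90 white, 50 yellow, 10 green
- key_white (a joint): white key, low power; moves as the red. Latched down at the start
- key_yellow (a joint): yellow key, half power; moves as the red
- key_green (a joint): green key, full power; moves as the red
- key_red_top (a point): centre of the top face of the red key: 42 (unit x) by 32 (unit y), 66 above the table when up, 56 when latched; gaps of 8 between keys
- key_green_top (a point): centre of the top face of the green key: 42 (unit x) by 32 (unit y), 66 above the table when up, 56 when latched; gaps of 8 between keys
- timer (a joint): angle of the wind-up timer key, rad: grows clockwise seen from above, 0 = run down, 3.3 = fully wound, at its stop; starts between 0 and 0.8. It takes 0.05 to 0.09 N m and stays where it is let go
- timer_grip (a point): point on the upright axis of the timer key, 75 above the table, to grip it at; at unit x -118, y -98. The key is an upright black wing, 44 long (x of this point points to its orange end), 12 thick (y), from 59 to 87 above the table, over a round foot 38 across
- ink_jar: bystander: a low ink jar, 54 across, 55 high; origin at the centre of its underside
- cleaner: bystander: a cleaner bottle, 52 across, 135 high, behind the unit; origin at the centre of its underside
- sleeve_a: bystander: an orange ball carton 136 x 46 x 46 lying on the table; origin under its centre, x along it
- sleeve_b: bystander: a red ball carton 136 x 46 x 46 lying on the table; origin under its centre, x along it
- tee_cup: bystander: a grey cup, 70 across, 75 high; origin at the centre of its underside

How it is judged:
By the outcome, as a careful person would: the job done as asked, in the order asked, and still so for the second after the job is handed in, with the robot touching nothing.
Of stand1, stand2, stand3, stand4, stand5 only 3 to 5 are there at a start; the rules pass over those that are not, and their reading is None.
At some moment in a run one of stand1, stand2, stand3, stand4, stand5 may be knocked a few centimetres aside while the robot is not near it.
Once in a run the grip may slacken for a moment while it holds something.
It also fails if it takes over 210 s, if anything falls off the work surface, if the arm or the gripper's body presses on something with over 40 N, if the wrist force passes 120 N, or if a joint passes its speed limit or range.

ROBOT

A 7-joint arm with a two-finger parallel gripper is mounted at the origin on the work surface. World frame = base frame: x ahead of the robot, y to its left, z up, the work surface at z = 0. Lengths are in m, angles in rad, forces in N, time in s.
With the tool pointing down it reaches from about 0.425 to 0.925 m from the base axis. Payload 6.8 kg.
Tool frame: the origin (TCP) lies at the very end of the fingers, on their centre line; the grasp point (between the pads) lies 19 mm behind it; z points along the fingers, y is the line along which they close (so a half turn about z gives the same grasp; the last joint's range is limited). The gripper opens to 85 mm and grips with 20 to 120 N. Pads are 22 mm wide; open, the fingers measure 114 mm over their backs; the gripper's body (76 mm by 85 mm) begins 54 mm behind the grasp point. The pads swing forward as they close: fully open they stand 13 mm farther back than shut.
Start: joints at [-1.422, 0.477, 0.022, 1.555, -0.011, 1.109, -0.083], TCP at [0.171, 0.653, 0.231] pointing down, gripper open.
Joint ranges: [-2.96, 2.96], [-0.34, 2.1], [-1.41, 1.46], [0.24, 2.44], [-1.37, 4.51], [0.17, 1.92], [-2.96, 2.96]. Speed limits (rad/s): [2.39, 2.39, 3.14, 3.14, 3.14, 3.14, 3.14].

INTERFACE

Orientations are given as a unit quaternion [w, x, y, z].
In Python, from station import get_obs, read_camera, hand_in gives the robot as it stands.
- The arm moves only by the tool arm_command, never from a script. Its argument "commands" is one flat list of numbers, 7 for each row, row after row: the shift along the tool's x, y, z in m, then the turn, a rotation vector about the tool's x, y, z in degrees, then the opening, from 0 (shut) to 1 (fully open). In form: [tx, ty, tz, rx, ry, rz, fingers, tx, ty, tz, rx, ry, rz, fingers, ...]. A call has 1 to 8 rows; each row is the pose to reach, as a shift and turn from the pose commanded when the call began, along the tool's axes at that moment; what a row does not reach only later rows make up. A row lasts 1/10 s, in which the tool goes at most 50 mm and 8.59 degrees, less where a joint would pass 70% of its speed; a pose out of reach is approached as far as the arm can. A call with a gripper value outside its range is refused whole. The fingers move at their own pace and stop on an object; "force" is the grip in N (left out, the last holds). Time passes only in rows, so rows that repeat a pose let the fingers close. It gives the time, the measured TCP pose, the force, the opening and the grip force at its end, in the units of the state.
- get_obs(): the state, without advancing time (a new reading comes with each control period).
- read_camera(name): name is "scene" or "side" or "wrist"; returns a dict with "img" (384x512x3 uint8, red, green, blue), "camera_matrix" (3x3 intrinsics, pixels), "pose" (4x4, takes a point from camera to world coordinates). Camera axes: x right, y down, z forward; pixel columns grow to the right and rows downward; lengths in m; the calibration is good to about 2 mm. A picture is of the moment at which its call begins. There is no depth.
- hand_in(): hands the job in; it is judged then, once.
The state is a dict: "t": time; "q": joint angles; "joint_vel": joint speeds; "joint_torque": joint torques, N m; "eef_pos": TCP position; "tool_rot": TCP orientation; "contact_force": force on the tool from outside, world axes, zero at the start; "torque": the same for the moment, N m; "gripper_width": opening from 0.0 (shut) to 1.0 (fully open); "grasp_force": force on a finger pad.
Only numpy, scipy, OpenCV 4.12 (cv2) and the standard library are available. Lean on these libraries where they do the work, as an engineer would, in place of code of your own. Each camera call takes 0.05 s, during which the arm holds its last target. There are 200 camera calls.

## Working session

There is one attempt and no reset: what is moved stays moved. The work goes in short steps, Python scripts to look and compute and a tool call to move; the robot and the scene stay as the last step left them, time stands still between calls to the robot, and variables do not carry over. Pictures are saved under pics/ and viewed, at most 14 in all, crops included, and the job is handed in when it is done.

Besides the shell and the picture viewer there is one more tool, called after "Request:" as name(argument=value, ...) on one line, values as JSON. arm_command: Moves the arm, as the interface text tells. Its arguments: {"type":"object","properties":{"commands":{"type":"array","items":{"type":"number"}},"force":{"type":"number"}},"required":["commands"]}

```bash
ls; mkdir -p pics
python3 - <<'E'
from station import *
import cv2,numpy as np
o=get_obs();print({k:np.round(v,3).tolist() for k,v in o.items()})
for n in("scene","side"):
    c=read_camera(n);cv2.imwrite(f"pics/{n}0.png",cv2.resize(c["img"][:,:,::-1],(800,600),interpolation=cv2.INTER_CUBIC))
    print(n,np.round(c["camera_matrix"],1).tolist(),np.round(c["pose"],3).tolist())
E
```

```text
pics
{'t': 0.0, 'q': [-1.422, 0.478, 0.022, 1.556, -0.011, 1.109, -0.083], 'joint_vel': [-0.0, -0.001, -0.0, 0.0, -0.001, 0.001, 0.0], 'joint_torque': [-0.0, -59.646, 1.608, -28.119, 0.012, 0.01, -0.0], 'eef_pos': [0.171, 0.652, 0.23], 'tool_rot': [-0.0, 0.128, 0.992, -0.001], 'contact_force': [-0.069, -1.786, -0.268], 'torque': [-0.022, 0.013, -0.003], 'grasp_force': 0.0, 'gripper_width': 1.001}
scene [[383.9, 0.0, 255.1], [0.0, 383.9, 198.3], [0.0, 0.0, 1.0]] [[0.177, 0.849, -0.497, 1.098], [0.984, -0.146, 0.101, -0.122], [0.013, -0.507, -0.862, 1.009], [0.0, 0.0, 0.0, 1.0]]
side [[359.9, 0.0, 255.0], [0.0, 359.9, 192.3], [0.0, 0.0, 1.0]] [[0.94, -0.24, 0.242, 0.299], [-0.341, -0.702, 0.625, -0.706], [0.02, -0.67, -0.742, 0.883], [0.0, 0.0, 0.0, 1.0]]
```

View pics/scene0.png

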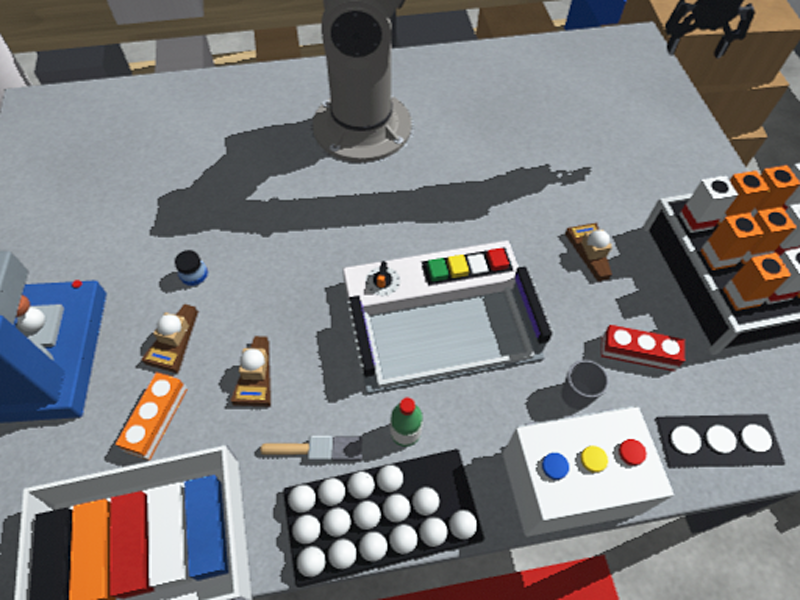

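View pics/side0.png

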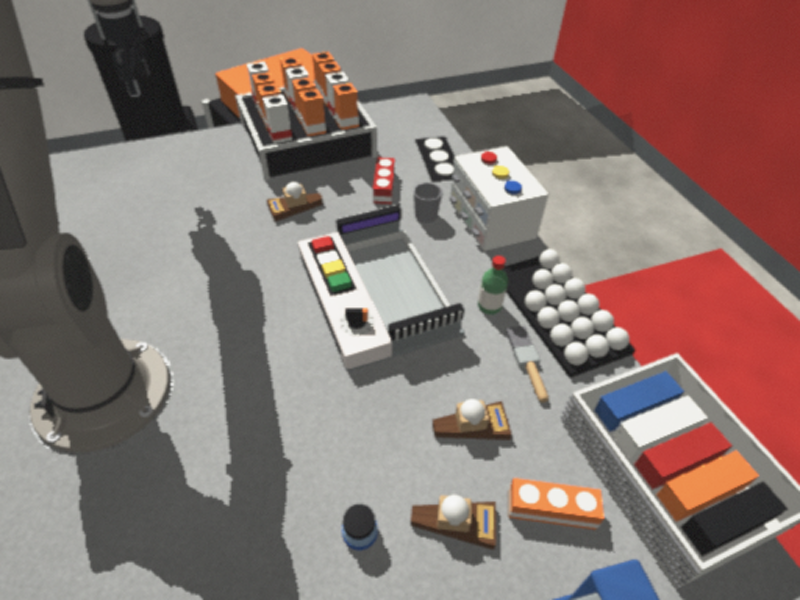

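```bash
cat > h.py <<'E'
from station import *
import cv2,numpy as np
from scipy.optimize import least_squares
from scipy.spatial.transform import Rotation as R
def snap(n): 
    return read_camera(n)
def proj(c,P):
    T=np.linalg.inv(c["pose"]);p=(T[:3,:3]@np.atleast_2d(P).T).T+T[:3,3];u=(c["camera_matrix"]@p.T).T
    return u[:,:2]/u[:,2:]
def plane(c,uv,z):
    d=c["pose"][:3,:3]@np.linalg.solve(c["camera_matrix"],[uv[0],uv[1],1]);o=c["pose"][:3,3]
    return o+d*(z-o[2])/d[2]
def crop(c,x0,y0,x1,y1,k,fn):
    cv2.imwrite(fn,cv2.resize(np.ascontiguousarray(c["img"][y0:y1,x0:x1,::-1]),None,fx=k,fy=k,interpolation=cv2.INTER_CUBIC))
def blob(c,kind,box):
    x0,y0,x1,y1=box;im=c["img"][y0:y1,x0:x1];h=cv2.cvtColor(im,cv2.COLOR_RGB2HSV).astype(int);H,S,V=h[...,0],h[...,1],h[...,2]
    m={"red":((H<6)|(H>172))&(S>150)&(V>90),"yellow":(H>20)&(H<35)&(S>130),"green":(H>50)&(H<85)&(S>100),"white":(S<50)&(V>170)}[kind]
    n,l,s,cc=cv2.connectedComponentsWithStats(m.astype(np.uint8))
    i=1+np.argmax(s[1:,4]);return cc[i]+[x0,y0],s[i,4]
E
python3 - <<'E'
from h import *
sc,sd=snap("scene"),snap("side")
B={"scene":{"A":(370,142,396,166),"B":(96,195,122,218),"C":(148,218,174,242)},"side":{"A":(178,112,200,128),"B":(278,312,304,336),"C":(290,250,314,274)}}
for k in "ABC":
    for n,c in(("scene",sc),("side",sd)):
        uv,a=blob(c,"white",B[n][k]);print(k,n,uv.round(1),a,plane(c,uv,.05).round(3))
pts=[];K={"red":(-.118,.13,.06),"yellow":(-.118,.05,.06),"green":(-.118,.01,.06)}
for n,c,bx in(("scene",sc,(260,150,335,190)),("side",sd,(190,145,235,195))):
    for k in K:
        uv,a=blob(c,k,bx);print(n,k,uv.round(1),a);pts.append((c,uv,K[k][:2]+(.064,)))
def f(p):
    r=[]
    for c,uv,l in pts:
        q=R.from_euler('z',p[2]).apply(l)+[p[0],p[1],0];r+=list(proj(c,q)[0]-uv)
    return r
s=least_squares(f,[.65,0,0]);print(s.x,np.round(s.fun,1))
crop(sc,220,150,350,250,6,"pics/u.png")
# mosaic of stands
I=sc["img"][:,:,::-1]
a=cv2.resize(I[190:265,88:180].copy(),None,fx=6,fy=6,interpolation=cv2.INTER_CUBIC);b=cv2.resize(I[135:185,358:398].copy(),None,fx=6,fy=6,interpolation=cv2.INTER_CUBIC)
m=np.zeros((450,800,3),np.uint8);m[:,:552]=a[:450];m[:300,556:796]=b;cv2.imwrite("pics/st.png",m)
E
```

```text
A scene [388.5 149.9] 190 [0.442 0.436 0.05 ]
A side [186.9 118.8] 40 [0.454 0.433 0.05 ]
B scene [108.7 206.7] 135 [ 0.502 -0.425  0.05 ]
B side [290.2 319.1] 341 [ 0.512 -0.412  0.05 ]
C scene [162.2 228.9] 133 [ 0.598 -0.279  0.05 ]
C side [300.9 256.3] 298 [ 0.609 -0.263  0.05 ]
scene red [318.6 164.4] 120
scene yellow [292.7 170.1] 167
scene green [280.  172.3] 168
side red [206.1 156. ] 91
side yellow [213.  171.2] 95
side green [217.1 179.8] 132
[0.5925665  0.07281475 0.04939633] [-0.8 -0.1 -0.4 -1.  -0.6 -0.8  0.1 -1.1  0.7 -0.8  0.6 -1.2]
```

View pics/u.png

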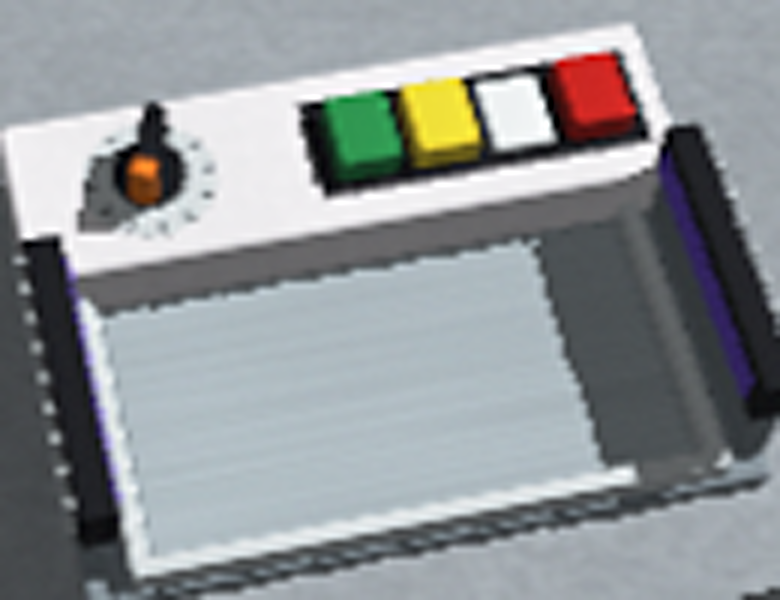

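View pics/st.png

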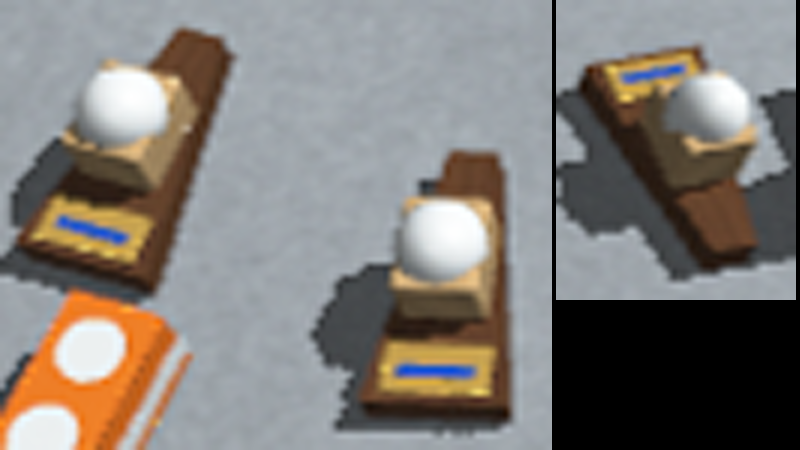

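```bash
cat >> h.py <<'E'
HL=np.array([[.065,.034,.02],[.065,-.034,.02],[-.065,.012,.02],[-.065,-.012,.02]])
def fit(obs,x0):
    "obs: list of (cam, uv, local point); fits x,y,yaw"
    def f(p):
        r=R.from_euler('z',p[2]);return np.concatenate([proj(c,r.apply(l)+[p[0],p[1],0])[0]-uv for c,uv,l in obs])
    s=least_squares(f,x0,loss='soft_l1');return s.x,np.round(s.fun,1)
def U(l,u): return R.from_euler('z',u[2]).apply(l)+[u[0],u[1],0]
def go(*wps,settle=2,cmd=None):
    "wps: (x,y,z,phi_deg of tool y,opening[,rows]); prints rows in tool axes"
    o=get_obs();p0=np.array(o["eef_pos"]);q=o["tool_rot"];R0=R.from_quat([q[1],q[2],q[3],q[0]])
    if cmd is not None: p0=np.array(cmd)
    pp,rr=p0,R0;print("at",p0.round(4),"phi",np.degrees(np.arctan2(*R0.as_matrix()[1::-1,1])).round(1),"t",round(o["t"],1))
    for w in wps:
        a=np.radians(w[3]);s,c=np.sin(a),np.cos(a);Rt=R.from_matrix(np.array([[-s,c,0],[c,s,0],[0,0,-1.]]).T.T if 0 else np.array([[s,c,0],[-c,s,0],[0,0,-1.]]))
        d=R0.inv().apply(np.array(w[:3])-p0);v=np.degrees((R0.inv()*Rt).as_rotvec())
        n=max(np.linalg.norm(np.array(w[:3])-pp)/.05,np.degrees((rr.inv()*Rt).magnitude())/8.59)
        print("rows>=%.1f"%n,",".join(f"{x:.4f}" for x in d)+","+",".join(f"{x:.2f}" for x in v)+f",{w[4]}");pp,rr=np.array(w[:3]),Rt
E
python3 - <<'E'
from h import *
s=np.array([[.0,1,0]])
c=snap("scene");d=snap("side")
of=np.array([88,190]);oa=np.array([358-556/6,135])
S={"B":(of,[(150,275),(25,238),(235,52),(185,30)],[.5,-.42,0],319,"side",(290.2,319.1)),"C":(of,[(500,402),(372,400),(500,153),(450,153)],[.6,-.27,0],0,"",(300.9,256.3)),"A":(oa,[(585,75),(700,50),(710,250),(752,236)],[.445,.435,3],0,"",(186.9,118.8))}
for k,(o,px,x0,*_,sb) in S.items():
    ob=[(c,np.array(p)/6+o,l) for p,l in zip(px,HL)]
    p,r=fit(ob,x0);p2,_=fit(ob+[(d,np.array(sb),np.array([0,0,.052]))],x0)
    print(k,p.round(4),np.degrees(p[2]).round(1),r,p2.round(4))
K={"red":(-.118,.13,.064),"yellow":(-.118,.05,.064),"green":(-.118,.01,.064)};ob=[]
for cc,bx in((c,(260,150,335,190)),(d,(190,145,235,195))):
    for k in K: ob.append((cc,blob(cc,k,bx)[0],np.array(K[k])))
for px,l in(((5,128),(-.165,-.168,.05)),((632,25),(-.165,.168,.05))): ob.append((c,np.array(px)/6+[220,150],np.array(l)))
u,r=fit(ob,[.59,.07,.05]);print(u,r)
print("timer px",(proj(c,U([-.118,-.098,.087],u))-[220,150])*6,(proj(c,U([[.081,-.136,.026],[.081,.136,.026]],u))-[220,150])*6)
for k in("red","green"): print(k,U(K[k],u))
k=U([-.118,.13,.064],u);print(k);go((.25,.55,.2,60,0),(k[0],k[1],.2,np.degrees(u[2]),0))
E
```

```text
B [ 0.51   -0.4213 -0.4708] -27.0 [ 0.2  0.8 -0.8  0.5 -0.2 -2.   0.8 -0.4] [ 0.5098 -0.42   -0.4729]
C [ 0.6041 -0.2802 -0.1992] -11.4 [ 1.7  0.5 -1.8  0.2 -0.  -0.3  0.  -0.5] [ 0.604  -0.278  -0.1804]
A [0.4554 0.4113 3.176 ] 182.0 [-0.4 -1.7 -0.  -0.8  0.1  0.5  0.3  1.6] [0.4536 0.4124 3.1751]
[0.59226237 0.07235283 0.03337843] [-0.2  0.3  0.1 -1.  -0.1 -0.9  0.5 -1.5  0.7 -1.1  0.4 -1.5 -2.3 -0.2
 -0.4 -0.9]
timer px [[145.34073494 138.20894421]] [[150.47667019 576.7521046 ]
 [712.03278998 468.60078029]]
red [0.4699897  0.19834249 0.064     ]
green [0.47399437 0.07840933 0.064     ]
[0.4699897  0.19834249 0.064     ]
at [0.1714 0.6527 0.231 ] phi 75.3 t 0.3Traceback (most recent call last):
  File "<stdin>", line 17, in <module>
  File "h.py", line 33, in go
    a=np.radians(w[3]);s,c=np.sin(a),np.cos(a);Rt=R.from_matrix(np.array([[-s,c,0],[c,s,0],[0,0,-1.]]).T.T if 0 else np.array([[s,c,0],[-c,s,0],[0,0,-1.]]))
                                                  ~~~~~~~~~~~~~^^^^^^^^^^^^^^^^^^^^^^^^^^^^^^^^^^^^^^^^^^^^^^^^^^^^^^^^^^^^^^^^^^^^^^^^^^^^^^^^^^^^^^^^^^^^^
  File "scipy/spatial/transform/_rotation.pyx", line 1143, in scipy.spatial.transform._rotation.Rotation.from_matrix
ValueError: Non-positive determinant (left-handed or null coordinate frame) in rotation matrix 0: [[ 0.8660254  0.5        0.       ]
 [-0.5        0.8660254  0.       ]
 [ 0.         0.        -1.       ]].
```

```bash
python3 - <<'E'
s=open('h.py').read()
i=s.index("Rt=R.from_matrix(");j=s.index("\n",i)
s=s[:i]+"Rt=R.from_matrix([[-s,c,0],[c,s,0],[0,0,-1.]])"+s[j:]
open('h.py','w').write(s)
E
python3 -c "
from h import *
go((.25,.55,.2,60,0),(.42,.2,.22,2.3,0))"
```

```text
at [0.1714 0.6527 0.231 ] phi 75.3 t 0.3
rows>=2.7 -0.1021,-0.0793,0.0310,-0.04,0.01,15.28,0
rows>=7.8 -0.3554,-0.3747,0.0112,-0.03,0.03,72.98,0
```

Request:
arm_command(commands=[-0.1,-0.08,0.03,0,0,15,0,-0.1,-0.08,0.03,0,0,15,0,-0.1,-0.08,0.03,0,0,15,0,-0.355,-0.375,0.01,0,0,73,0,-0.355,-0.375,0.01,0,0,73,0,-0.355,-0.375,0.01,0,0,73,0,-0.355,-0.375,0.01,0,0,73,0,-0.355,-0.375,0.01,0,0,73,0])

```text
t: 1.1
eef_pos: [0.3584, 0.3241, 0.2144]
tool_rot: [-0.0, 0.595, 0.804, 0.0]
contact_force: [2.1, 1.2, -0.1]
gripper_width: -0.002
grasp_force: 0.0
```

```bash
python3 -c "
from h import *
go((.42,.2,.22,2.3,0));print(get_obs()['q'])"
```

```text
at [0.3584 0.3241 0.2144] phi 17.0 t 1.1
rows>=2.8 -0.1367,0.0227,-0.0056,0.02,-0.04,14.67,0
[-1.15363235  0.17857459  0.32781918  2.03857854 -0.07161752  0.93426845
 -0.49197591]
```

Request:
arm_command(commands=[-0.137,0.023,-0.005,0,0,14.7,0,-0.137,0.023,-0.005,0,0,14.7,0,-0.137,0.023,-0.005,0,0,14.7,0,-0.137,0.023,-0.005,0,0,14.7,0,-0.137,0.023,-0.005,0,0,14.7,0,-0.137,0.023,-0.005,0,0,14.7,0])

```text
t: 1.7
eef_pos: [0.42, 0.2031, 0.2191]
tool_rot: [-0.0, 0.69, 0.724, 0.0]
contact_force: [-0.4, 1.2, -0.5]
gripper_width: 0.003
grasp_force: 0.0
```

```bash
python3 -c "
from h import *
u=[.5923,.0724,.0334]
c=snap('wrist');crop(c,0,0,512,384,1.5,'pics/w1.png');print(c['pose'].round(3).tolist(),c['camera_matrix'].round(1).tolist())
print(proj(c,U([[-.118,.13,.064],[-.118,.05,.064],[-.118,.01,.064],[-.118,-.098,.087]],u))*1.5)
go((.47,.198,.1,2.3,0))"
```

```text
[[0.999, 0.046, 0.014, 0.416], [0.048, -0.958, -0.284, 0.274], [0.0, 0.284, -0.959, 0.361], [0.0, 0.0, 0.0, 1.0]] [[284.8, 0.0, 253.6], [0.0, 284.8, 189.8], [0.0, 0.0, 1.0]]
[[450.25678515 271.22703695]
 [443.88287767 371.38035175]
 [441.01426461 416.45491674]
 [437.53244681 547.47201554]]
at [0.4199 0.2034 0.219 ] phi 2.8 t 1.8
rows>=2.6 -0.0078,0.0498,0.1190,-0.01,-0.01,0.46,0
```

View pics/w1.png

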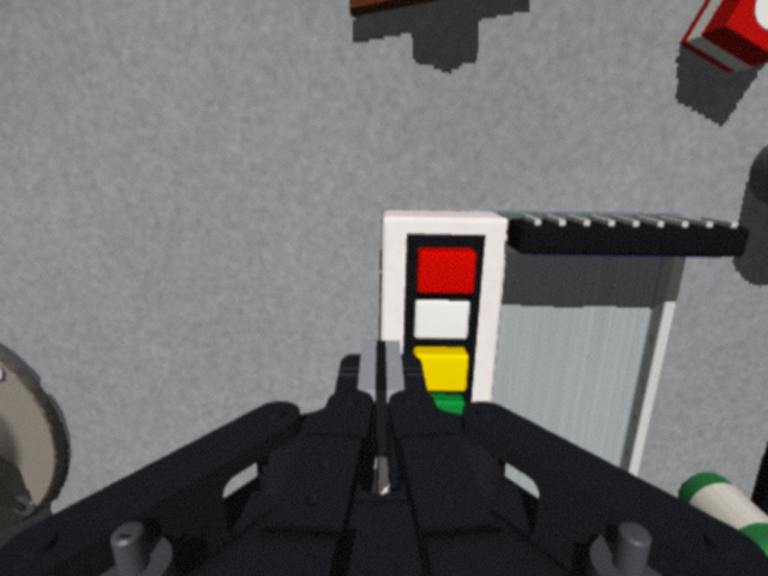

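```bash
python3 -c "
from h import *
c=snap('wrist')
ob=[(c,np.array(p)/1.5,np.array(l)) for p,l in [((446,270),(-.118,.13,.066)),((442,319),(-.118,.09,.056)),((441,368),(-.118,.05,.066)),((384,212),(-.165,.168,.05)),((505,213),(-.071,.168,.05)),((494,405),(-.071,.02,.05))]]
u,r=fit(ob,[.59,.07,.04]);print(u,np.degrees(u[2]),r)
print(proj(c,U([[.081,.136,.026],[.071,.136,.026],[.071,-.05,.026],[-.071,.1,.05],[-.165,.05,.05]],u))*1.5)
k=U([-.118,.13,.064],u);print(k)
go((k[0],k[1],.10,np.degrees(u[2]),0),(k[0],k[1],.068,np.degrees(u[2]),0),(k[0],k[1],.052,np.degrees(u[2]),0))"
```

```text
[0.58986975 0.07497779 0.0402611 ] 2.306791243944028 [ 0.3 -0.2 -0.2 -1.2 -0.   1.8 -1.9  0.5  3.9  0.6 -0.3 -6.9]
[[687.85859978 252.05122853]
 [675.39431195 251.94187116]
 [634.07650582 449.16395328]
 [502.3533481  302.74172477]
 [379.73353453 360.71029057]]
[0.46673285 0.20012291 0.064     ]
at [0.4199 0.2034 0.219 ] phi 2.8 t 1.8
rows>=2.6 -0.0055,0.0466,0.1190,-0.01,-0.01,0.46,0
rows>=0.6 -0.0055,0.0466,0.1510,-0.01,-0.01,0.46,0
rows>=0.3 -0.0055,0.0466,0.1670,-0.01,-0.01,0.46,0
```

Request:
arm_command(commands=[-0.0055,0.047,0.119,0,0,0,0,-0.0055,0.047,0.119,0,0,0,0,-0.0055,0.047,0.119,0,0,0,0,-0.0055,0.047,0.119,0,0,0,0,-0.0055,0.047,0.15,0,0,0,0,-0.0055,0.047,0.16,0,0,0,0,-0.0055,0.047,0.165,0,0,0,0,-0.0055,0.047,0.165,0,0,0,0])

```text
t: 2.6
eef_pos: [0.468, 0.2001, 0.0553]
tool_rot: [-0.0, 0.69, 0.723, 0.001]
contact_force: [0.6, 0.4, 2.1]
gripper_width: 0.0
grasp_force: 1.4
```

Request:
arm_command(commands=[0,0,0.002,0,0,0,0,0,0,0.003,0,0,0,0,0,0,0.003,0,0,0,0])

```text
t: 2.9
eef_pos: [0.4681, 0.2001, 0.0538]
tool_rot: [-0.001, 0.691, 0.723, 0.001]
contact_force: [-5.8, -0.5, 24.6]
gripper_width: 0.003
grasp_force: 12.2
```

Request:
arm_command(commands=[0,0,-0.05,0,0,0,1,0,0,-0.1,0,0,0,1,0.14,0,-0.16,0,0,0,1,0.14,0,-0.16,0,0,0,1,0.14,0,-0.16,0,0,0,1,0.14,-0.01,-0.16,0,0,0,1,0.14,-0.01,-0.16,0,0,0,1,0.14,-0.01,-0.16,0,0,0,1])

```text
t: 3.7
eef_pos: [0.451, 0.3365, 0.2108]
tool_rot: [0.0, 0.691, 0.723, -0.001]
contact_force: [1.1, -0.7, -0.3]
gripper_width: 0.999
grasp_force: 0.0
```

```bash
python3 -c "
from h import *
c=snap('wrist');crop(c,0,0,512,384,1.5,'pics/w2.png')
a=[.454,.412,3.175]
print(proj(c,U(HL,a))*1.5)
u=[.590,.0745,.0403];print(proj(c,U([[-.118,.13,.066],[-.118,.13,.056]],u))*1.5)
"
```

```text
[[304.43667576 196.76427653]
 [300.82816246 100.87517368]
 [476.05859979 169.26142548]
 [478.55297127 135.53778511]]
[[393.4692685  435.01487087]
 [393.11196917 427.28399276]]
```

View pics/w2.png

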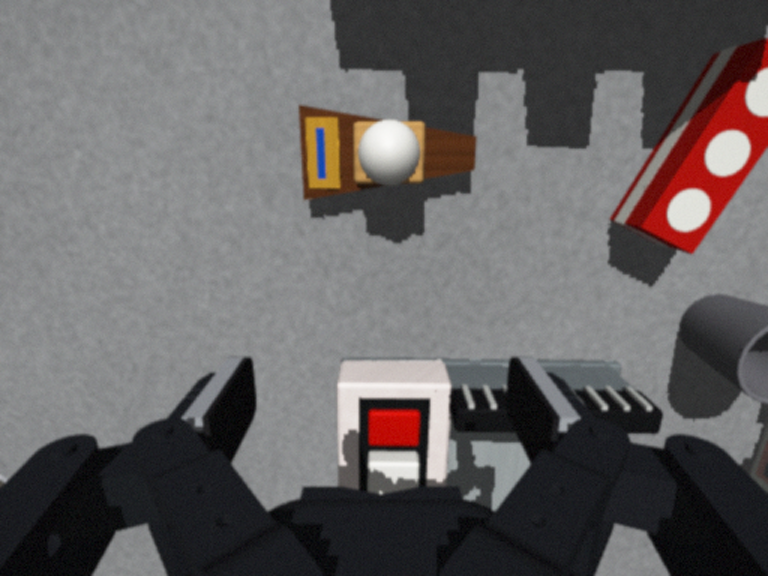

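```bash
python3 -c "
from h import *
c=snap('wrist')
ob=[(c,np.array(p)/1.5,l) for p,l in zip([(305,198),(300,107),(475,169),(475,137)],HL)]
a,r=fit(ob,[.454,.412,3.175]);ph=np.degrees(a[2])-180;print(a,ph,r)
go((a[0],a[1],.12,ph,1),(a[0],a[1],.024,ph,1))
"
```

```text
[0.45373049 0.40971239 3.19352877] 2.975720096761961 [-0.4  1.9 -0.7 -1.1  0.2  0.6  1.4 -0.5]
at [0.4516 0.3359 0.2107] phi 2.5 t 3.8
rows>=2.3 0.0737,0.0053,0.0906,-0.04,0.07,-0.51,1
rows>=1.9 0.0738,0.0054,0.1866,-0.04,0.07,-0.51,1
```

Request:
arm_command(commands=[0.0735,0.005,0.09,0,0,-0.5,1,0.0735,0.005,0.09,0,0,-0.5,1,0.0735,0.005,0.09,0,0,-0.5,1,0.0735,0.005,0.13,0,0,-0.5,1,0.0735,0.005,0.17,0,0,-0.5,1,0.0735,0.005,0.185,0,0,-0.5,1,0.0735,0.005,0.185,0,0,-0.5,1,0.0735,0.005,0.185,0,0,-0.5,0.3], force=60)

```text
t: 4.6
eef_pos: [0.4543, 0.4115, 0.0275]
tool_rot: [0.0, 0.688, 0.726, 0.001]
contact_force: [0.0, 1.2, 0.5]
gripper_width: 0.857
grasp_force: 0.0
```

Request:
arm_command(commands=[0,0,0,0,0,0,0.3,0,0,0,0,0,0,0.3,0,0,0,0,0,0,0.3,0,0,0,0,0,0,0.3])

```text
t: 5.0
eef_pos: [0.4541, 0.4127, 0.0284]
tool_rot: [-0.0, 0.688, 0.726, 0.002]
contact_force: [-0.1, -1.3, 7.5]
gripper_width: 0.552
grasp_force: 63.7
```

```bash
python3 -c "
from h import *
u=[.590,.0745,.0403];ph=np.degrees(u[2])
p=U([0,0,.13],u);print(p,get_obs()['gripper_width'])
go((*U([0,.3,.13],u),ph,.3),(p[0],p[1],.15,ph,.3))
"
```

```text
[0.59   0.0745 0.13  ] 0.5520391611189625
at [0.4541 0.4127 0.0284] phi 3.1 t 5.0
rows>=3.3 -0.0448,0.1218,-0.1015,0.12,-0.15,0.80,0.3
rows>=6.0 -0.3447,0.1177,-0.1223,0.12,-0.15,0.80,0.3
```

Request:
arm_command(commands=[0,0,-0.05,0,0,0,0.3,0,0,-0.1,0,0,0,0.3,0,0,-0.12,0,0,0,0.3,-0.04,0.03,-0.12,0,0,0.5,0.3,-0.08,0.06,-0.12,0,0,0.8,0.3,-0.12,0.09,-0.12,0,0,0.8,0.3,-0.16,0.118,-0.12,0,0,0.8,0.3,-0.2,0.118,-0.12,0,0,0.8,0.3])

```text
t: 5.8
eef_pos: [0.5854, 0.2159, 0.1472]
tool_rot: [0.002, 0.693, 0.721, 0.002]
contact_force: [0.2, -0.7, -3.2]
gripper_width: 0.548
grasp_force: 64.3
```

Request:
arm_command(commands=[-0.045,0,0,0,0,0,0.3,-0.09,0,0,0,0,0,0.3,-0.13,0,0,0,0,0,0.3,-0.145,0,0,0,0,0,0.3,-0.145,0,0,0,0,0,0.3,-0.145,0,0,0,0,0,0.3,-0.145,0,0,0,0,0,0.3])

```text
t: 6.5
eef_pos: [0.5874, 0.0761, 0.1461]
tool_rot: [-0.0, 0.692, 0.722, 0.0]
contact_force: [0.0, 0.6, -3.4]
gripper_width: 0.548
grasp_force: 64.3
```

```bash
python3 -c "
from h import *
u=[.591,.0745,.0403];ph=np.degrees(u[2])
p=U([0,0,.0],u);o=get_obs();print(p,o['gripper_width'],o['grasp_force'])
go((p[0],p[1],.08,ph,.3),(p[0],p[1],.044,ph,.3))
c=snap('side');crop(c,165,120,325,240,5,'pics/s1.png')
print((proj(c,U([[.065,.034,.02],[.065,-.034,.02],[-.065,.012,.02],[-.065,-.012,.02]],[u[0],u[1],u[2]]))-[165,120])*5)
print((proj(c,U([[.071,.136,.026],[.071,-.136,.026],[-.071,-.136,.05],[-.165,-.168,.05],[-.165,.168,.05],[-.118,.13,.056],[-.118,.01,.066]],u))-[165,120])*5)
"
```

```text
[0.591  0.0745 0.    ] 0.5484603925476885 64.32200789451599
at [0.5874 0.0761 0.1461] phi 2.5 t 6.5
rows>=1.3 -0.0018,0.0035,0.0661,-0.00,-0.07,0.19,0.3
rows>=0.7 -0.0019,0.0035,0.1021,-0.00,-0.07,0.19,0.3
[[506.75709773 243.53238627]
 [547.45615965 310.27501915]
 [339.5095673  314.56332844]
 [352.03192126 339.43869509]]
[[458.49306111 143.19655246]
 [623.59213988 410.80717832]
 [413.18481966 450.22744487]
 [280.59852611 536.90539276]
 [123.88113463 168.8549439 ]
 [205.32067386 180.72348281]
 [259.8801081  288.46843885]]
```

View pics/s1.png

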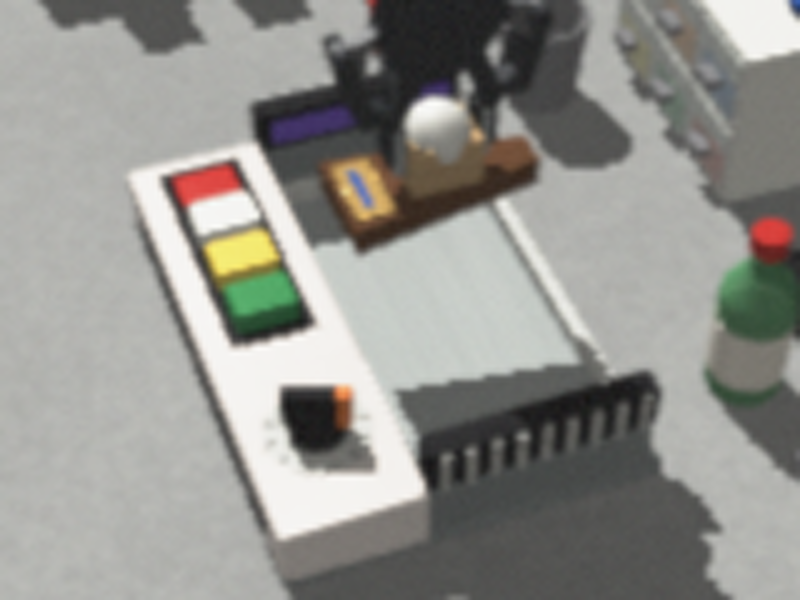

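Request:
arm_command(commands=[-0.002,0.0035,0.05,0,0,0.2,0.3,-0.002,0.0035,0.08,0,0,0.2,0.3,-0.002,0.0035,0.095,0,0,0.2,0.3,-0.002,0.0035,0.1,0,0,0.2,0.3,-0.002,0.0035,0.103,0,0,0.2,0.3,-0.002,0.0035,0.105,0,0,0.2,0.3,-0.002,0.0035,0.105,0,0,0.2,0.3])

```text
t: 7.25
eef_pos: [0.592, 0.0719, 0.0422]
tool_rot: [0.0, 0.694, 0.72, 0.001]
contact_force: [-0.8, 0.0, -3.3]
gripper_width: 0.548
grasp_force: 69.3
```

Request:
arm_command(commands=[0,0,0.0015,0,0,0,0.3,0,0,0.002,0,0,0,0.3,0,0,0.002,0,0,0,0.8,0,0,0.002,0,0,0,0.8,0,0,0.002,0,0,0,0.8,0,0,-0.04,0,0,0,0.8,0,0,-0.09,0,0,0,0.8,0,0,-0.14,0,0,0,0.8])

```text
t: 8.05
eef_pos: [0.5906, 0.0714, 0.1823]
tool_rot: [-0.0, 0.694, 0.72, -0.001]
contact_force: [0.8, 0.5, -1.0]
gripper_width: 0.797
grasp_force: 0.0
```

```bash
python3 -c "
from h import *
c=snap('wrist');d=snap('scene');print(get_obs()['eef_pos'])
I=np.zeros((600,800,3),np.uint8)
I[:384,:512]=c['img'][:,:,::-1]
I[384:600,0:800]=cv2.resize(d['img'][180:261,80:380,::-1].copy(),(800,216),interpolation=cv2.INTER_CUBIC)
cv2.imwrite('pics/m1.png',I)
u=[.591,.0745,.0403]
print(proj(c,U(HL+[0,0,.012],[.592,.072,.0403+np.pi])))
print(blob(d,'white',(96,195,122,218)),blob(d,'white',(148,218,174,242)))
"
```

```text
[0.59553783 0.07161074 0.18821252]
[[196.03781499 205.26060997]
 [192.02885001 142.51836499]
 [316.56383061 185.56738659]
 [317.9558225  163.42058518]]
(array([107.2037037, 196.7962963]), np.int32(54)) (array([151.50526316, 224.41052632]), np.int32(95))
```

View pics/m1.png

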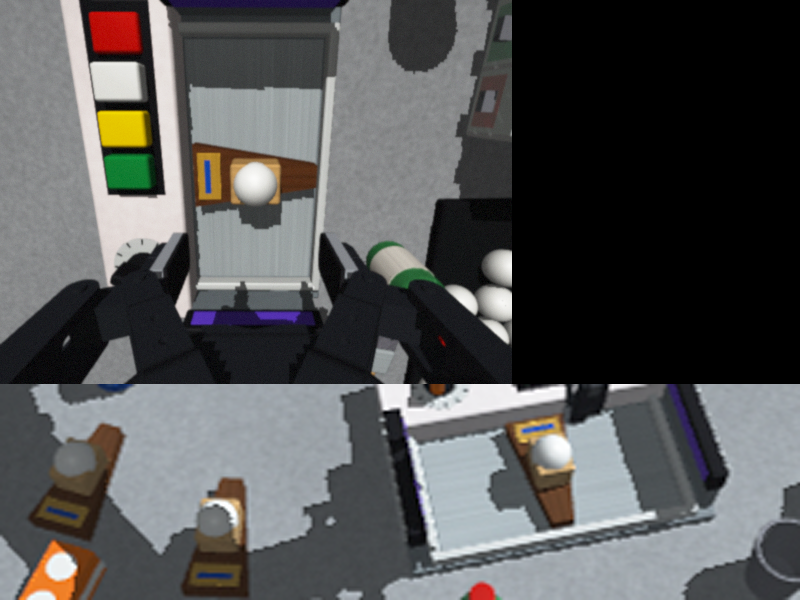

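```bash
python3 -c "
from h import *
c=snap('wrist')
ob=[(c,np.array(p),l+[0,0,.012]) for p,l in zip([(195,205),(193,144),(316,189),(316,164)],HL)]
a,r=fit(ob,[.591,.073,3.18]);print(a,np.degrees(a[2])-180,r)
ob=[(c,np.array(p),np.array(l)) for p,l in [((116,32),(-.118,.13,.056)),((118,81),(-.118,.09,.066)),((124,129),(-.118,.05,.066)),((130,171),(-.118,.01,.066))]]
u,r=fit(ob,[.59,.07,.04]);print(u,np.degrees(u[2]),r)
print('bed inner corners',proj(c,U([[.071,.136,.026],[.071,-.136,.026],[-.071,-.136,.026]],u)))
go((.598,-.34,.2,-8,1))
"
```

```text
[0.59859445 0.06999195 3.16644831] 1.424123950346626 [ 1.1  0.3  0.1 -0.4 -1.6 -1.8 -0.   1.6]
[0.59758762 0.07436967 0.04772057] 2.7341872193697436 [ 0.1  0.4 -0.3  0.   0.1 -0.9  0.   0.3]
bed inner corners [[326.67064857  31.43945036]
 [312.99939158 278.05606657]
 [197.47234701 279.94599904]]
at [0.5936 0.0718 0.185 ] phi 2.1 t 8.2
rows>=8.2 -0.4117,-0.0106,-0.0159,0.41,-0.15,10.10,1
```

Request:
arm_command(commands=[-0.05,0,-0.015,0,0,2,1,-0.1,0,-0.015,0,0,4,1,-0.15,-0.005,-0.015,0,0,6,1,-0.2,-0.005,-0.015,0,0,8,1,-0.25,-0.01,-0.015,0,0,10,1,-0.3,-0.01,-0.015,0,0,10,1,-0.35,-0.01,-0.015,0,0,10,1,-0.4,-0.01,-0.015,0,0,10,1])

```text
t: 9.0
eef_pos: [0.595, -0.3272, 0.1945]
tool_rot: [-0.001, 0.754, 0.657, -0.0]
contact_force: [0.6, 0.9, 0.7]
gripper_width: 1.005
grasp_force: 0.0
```

Request:
arm_command(commands=[-0.015,0,0,0,0,0,1,-0.015,0,0,0,0,0,1,-0.015,0,0,0,0,0,1,-0.015,0,0,0,0,0,1])

```text
t: 9.4
eef_pos: [0.5944, -0.3379, 0.1953]
tool_rot: [-0.001, 0.753, 0.658, 0.0]
contact_force: [0.3, -0.8, 1.2]
gripper_width: 1.0
grasp_force: 0.0
```

```bash
python3 -c "
from h import *
c=snap('wrist');crop(c,0,0,512,384,1.5,'pics/w3.png');print(get_obs()['eef_pos'],get_obs()['q'])
print(proj(c,U(HL,[.604,-.279,-.19]))*1.5);print(proj(c,U(HL,[.51,-.421,-.472]))*1.5)
"
```

```text
[ 0.59451796 -0.3380214   0.19554997] [ 0.04907022  0.57765496  0.56178051  1.59411152 -0.339535    1.06974405
  0.56827451]
[[478.76426299 129.91097995]
 [467.69008226 226.58646464]
 [292.96426528 151.78948228]
 [293.01130461 186.33422343]]
[[380.95252099 355.25004229]
 [354.60638211 423.47287168]
 [218.67659125 329.66754437]
 [211.88219938 355.46074242]]
```

View pics/w3.png

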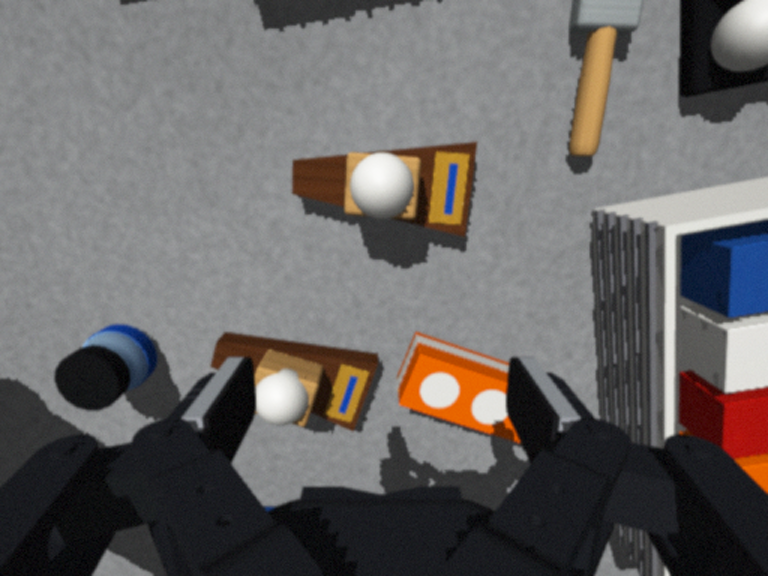

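```bash
python3 -c "
from h import *
c=snap('wrist')
ob=[(c,np.array(p)/1.5,l) for p,l in zip([(476,143),(467,235),(293,160),(293,192)],HL)]
a,r=fit(ob,[.604,-.279,-.19]);ph=np.degrees(a[2]);print(a,ph,r)
go((a[0],a[1],.12,ph,1),(a[0],a[1],.026,ph,1))
"
```

```text
[ 0.60284524 -0.28521082 -0.20508656] -11.75059449139083 [ 1.3 -1.5 -0.9  0.7  0.1 -0.4 -0.2  1.1]
at [ 0.5945 -0.3383  0.1958] phi -7.7 t 9.5
rows>=1.9 0.0537,0.0012,0.0759,-0.02,-0.07,4.03,1
rows>=1.9 0.0536,0.0012,0.1699,-0.02,-0.07,4.03,1
```

Request:
arm_command(commands=[0.0535,0.001,0.075,0,0,4,1,0.0535,0.001,0.075,0,0,4,1,0.0535,0.001,0.12,0,0,4,1,0.0535,0.001,0.16,0,0,4,1,0.0535,0.001,0.168,0,0,4,1,0.0535,0.001,0.17,0,0,4,1,0.0535,0.001,0.17,0,0,4,1,0.0535,0.001,0.17,0,0,4,0.3])

```text
t: 10.3
eef_pos: [0.6036, -0.2888, 0.0286]
tool_rot: [0.002, 0.777, 0.63, 0.001]
contact_force: [1.3, -0.7, 0.2]
gripper_width: 0.856
grasp_force: 0.0
```

Request:
arm_command(commands=[0,0,0,0,0,0,0.3,0,0,0,0,0,0,0.3,0,0,0,0,0,0,0.3,0,0,0,0,0,0,0.3,0,0,0,0,0,0,0.3])

```text
t: 10.8
eef_pos: [0.6028, -0.2884, 0.0278]
tool_rot: [0.001, 0.777, 0.63, 0.001]
contact_force: [-0.6, 0.5, 7.2]
gripper_width: 0.547
grasp_force: 64.1
```

```bash
python3 -c "
from h import *
u=[.592,.0745,.042];ph=np.degrees(u[2])
p=U([0,-.053,.13],u);o=get_obs();print(p,o['gripper_width'],o['contact_force'])
go((.603,-.28,.15,-11,.3),(p[0],p[1],.15,ph,.3))
"
```

```text
[0.59422535 0.02154674 0.13      ] 0.5471547312611774 [-0.62513639  0.54639886  7.15412627]
at [ 0.6028 -0.2884  0.0278] phi -11.9 t 10.8
rows>=2.5 0.0082,-0.0013,-0.1222,0.11,0.00,-0.90,0.3
rows>=6.0 0.3015,-0.0720,-0.1224,0.11,0.01,-14.30,0.3
```

Request:
arm_command(commands=[0,0,-0.05,0,0,0,0.3,0,0,-0.1,0,0,0,0.3,0,0,-0.122,0,0,0,0.3,0.05,-0.012,-0.122,0,0,-3,0.3,0.1,-0.024,-0.122,0,0,-6,0.3,0.14,-0.034,-0.122,0,0,-9,0.3,0.18,-0.044,-0.122,0,0,-12,0.3,0.22,-0.054,-0.122,0,0,-14,0.3])

```text
t: 11.6
eef_pos: [0.5938, -0.0596, 0.1482]
tool_rot: [-0.0, 0.693, 0.721, 0.0]
contact_force: [1.1, 0.7, -2.9]
gripper_width: 0.549
grasp_force: 63.9
```

```bash
python3 -c "
from h import *
u=[.592,.0745,.039];ph=np.degrees(u[2])
p=U([0,-.062,.13],u);o=get_obs();print(p,o['gripper_width'],o['grasp_force'])
go((p[0],p[1],.15,ph,.3))
"
```

```text
[0.59441739 0.01254715 0.13      ] 0.5491650319596684 63.90855073928833
at [ 0.5938 -0.0596  0.1482] phi 2.2 t 11.6
rows>=1.4 0.0720,0.0034,-0.0018,-0.02,-0.02,0.00,0.3
```

Request:
arm_command(commands=[0.045,0.001,0,0,0,0,0.3,0.072,0.002,0,0,0,0,0.3,0.072,0.002,0,0,0,0,0.3,0.072,0.002,0,0,0,0,0.3,0.072,0.002,0.03,0,0,0,0.3,0.072,0.002,0.06,0,0,0,0.3,0.072,0.002,0.07,0,0,0,0.3,0.072,0.002,0.07,0,0,0,0.3])

```text
t: 12.4
eef_pos: [0.5926, 0.009, 0.0769]
tool_rot: [-0.001, 0.695, 0.719, -0.002]
contact_force: [0.4, 0.0, -1.6]
gripper_width: 0.556
grasp_force: 63.7
```

```bash
python3 -c "
from h import *
c=snap('scene');d=snap('side')
I=np.zeros((480,800,3),np.uint8)
I[:,:400]=cv2.resize(c['img'][150:246,235:315,::-1].copy(),(400,480),interpolation=cv2.INTER_CUBIC)
I[:,400:]=cv2.resize(d['img'][135:231,215:295,::-1].copy(),(400,480),interpolation=cv2.INTER_CUBIC)
cv2.imwrite('pics/m2.png',I)
go((.594,.012,.042,2.2,.3))
"
```

```text
at [0.5946 0.0095 0.0791] phi 2.0 t 12.5
rows>=0.7 0.0025,-0.0005,0.0371,0.07,0.02,-0.17,0.3
```

View pics/m2.png

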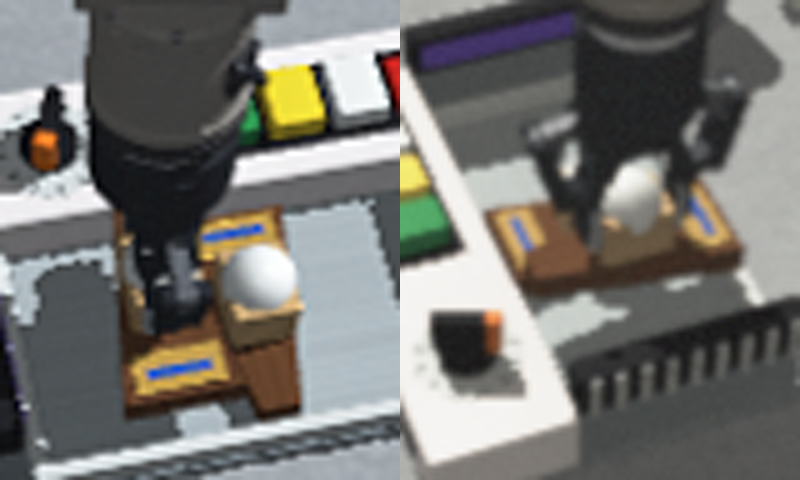

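```bash
python3 -c "
from h import *
c=snap('scene');d=snap('side');o=get_obs();print(o['eef_pos'],o['contact_force'],o['gripper_width'])
p=[.594,.0125,.037]
for z in (.012,.05):
  print(z,((proj(c,U(HL+[0,0,z],p))-[235,150])*5).round().tolist(),((proj(d,U(HL+[0,0,z],p))-[215,135])*5+[400,0]).round().tolist())
"
```

```text
[0.59500664 0.01010464 0.07960042] [ 2.70581605e-01 -1.65594242e-03 -2.51026522e+00] 0.5534948889997972
0.012 [[237.0, 413.0], [119.0, 436.0], [147.0, 225.0], [107.0, 233.0]] [[696.0, 217.0], [739.0, 288.0], [523.0, 292.0], [536.0, 319.0]]
0.05 [[242.0, 383.0], [121.0, 406.0], [149.0, 192.0], [109.0, 199.0]] [[699.0, 176.0], [744.0, 247.0], [522.0, 251.0], [536.0, 278.0]]
```

Request:
arm_command(commands=[0.002,-0.001,0.025,0,0,0,0.3,0.002,-0.001,0.033,0,0,0,0.3,0.002,-0.001,0.037,0,0,0,0.3,0.002,-0.001,0.0385,0,0,0,0.3,0.002,-0.001,0.0385,0,0,0,0.3])

```text
t: 13.1
eef_pos: [0.5932, 0.0123, 0.0402]
tool_rot: [0.0, 0.694, 0.72, 0.0]
contact_force: [0.2, 1.1, -2.7]
gripper_width: 0.548
grasp_force: 63.9
```

Request:
arm_command(commands=[0.004,0,0,0,0,0,0.3,0.008,0,0,0,0,0,0.3,0.01,0,0,0,0,0,0.3,0.01,0,0,0,0,0,0.3])

```text
t: 13.5
eef_pos: [0.5927, 0.023, 0.0398]
tool_rot: [0.0, 0.694, 0.72, 0.0]
contact_force: [1.0, -0.6, -2.3]
gripper_width: 0.552
grasp_force: 64.0
```

Request:
arm_command(commands=[0.002,0,0,0,0,0,0.3,0.003,0,0,0,0,0,0.3,0.003,0,0,0,0,0,0.3])

```text
t: 13.8
eef_pos: [0.5925, 0.025, 0.0398]
tool_rot: [0.0, 0.694, 0.72, 0.0]
contact_force: [-0.6, -2.7, -0.8]
gripper_width: 0.552
grasp_force: 64.2
```

Request:
arm_command(commands=[0.002,0,0,0,0,0,0.3,0.002,0,0,0,0,0,0.3,0.002,0,0,0,0,0,0.3])

```text
t: 14.1
eef_pos: [0.5925, 0.0273, 0.0398]
tool_rot: [0.0, 0.694, 0.72, 0.0]
contact_force: [-1.1, -3.4, 1.4]
gripper_width: 0.554
grasp_force: 64.3
```

Request:
arm_command(commands=[0,0,0.0005,0,0,0,0.8,0,0,0.0005,0,0,0,0.8,0,0,0.0005,0,0,0,0.8,0,0,-0.045,0,0,0,0.8,0,0,-0.095,0,0,0,0.8,0,0,-0.145,0,0,0,1,0,0,-0.15,0,0,0,1,0,0,-0.15,0,0,0,1])

```text
t: 14.9
eef_pos: [0.5933, 0.0281, 0.1914]
tool_rot: [0.001, 0.694, 0.72, 0.002]
contact_force: [0.1, -0.3, -1.1]
gripper_width: 1.002
grasp_force: 0.0
```

```bash
python3 -c "
from h import *
c=snap('wrist');cv2.imwrite('pics/w4.png',c['img'][:,:,::-1]);np.savez('w4.npz',**c)
go((.483,-.473,.2,-27,1))
"
```

```text
at [0.5921 0.0281 0.1896] phi 2.2 t 14.9
rows>=10.3 -0.4967,-0.1278,-0.0109,0.01,-0.05,29.15,1
```

View pics/w4.png

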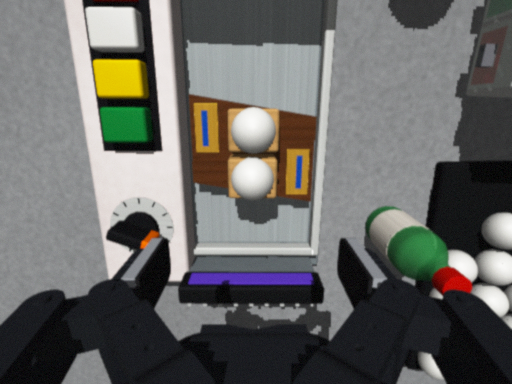

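Request:
arm_command(commands=[-0.05,-0.01,-0.01,0,0,3,1,-0.1,-0.025,-0.01,0,0,6,1,-0.15,-0.04,-0.01,0,0,9,1,-0.2,-0.05,-0.01,0,0,12,1,-0.25,-0.065,-0.01,0,0,15,1,-0.3,-0.08,-0.01,0,0,19,1,-0.345,-0.09,-0.01,0,0,22,1,-0.39,-0.1,-0.01,0,0,25,1])

```text
t: 15.75
eef_pos: [0.5058, -0.3629, 0.1973]
tool_rot: [-0.002, 0.834, 0.552, -0.001]
contact_force: [1.1, 0.2, -0.3]
gripper_width: 1.002
grasp_force: 0.0
```

```bash
python3 -c "
from h import *
go((.483,-.473,.2,-27,1))
c=np.load('w4.npz')
e=plane(c,(155,238),.08);t=plane(c,(110,230),.085);print('timer ends',e,t,np.degrees(np.arctan2(*(e-t)[1::-1])))
"
```

```text
at [ 0.5058 -0.3629  0.1973] phi -23.0 t 15.8
rows>=2.2 -0.1102,0.0220,-0.0029,-0.22,-0.03,4.01,1
timer ends [ 0.49894369 -0.02874072  0.08      ] [ 0.45861838 -0.01943678  0.085     ] -12.99204824005543
```

Request:
arm_command(commands=[-0.05,0.01,0,0,0,4,1,-0.095,0.022,0,0,0,4,1,-0.11,0.022,0,0,0,4,1,-0.11,0.022,0,0,0,4,1,-0.11,0.022,0,0,0,4,1,-0.11,0.022,0,0,0,4,1])

```text
t: 16.35
eef_pos: [0.4861, -0.4695, 0.1985]
tool_rot: [-0.001, 0.851, 0.525, 0.0]
contact_force: [0.4, 0.9, -0.1]
gripper_width: 0.997
grasp_force: 0.0
```

```bash
python3 -c "
from h import *
c=snap('wrist');cv2.imwrite('pics/w5.png',cv2.resize(c['img'][:260,:,::-1],None,fx=1.5,fy=1.5,interpolation=cv2.INTER_CUBIC));print(get_obs()['eef_pos'])
print(proj(c,U(HL,[.511,-.425,-.472]))*1.5)
"
```

```text
[ 0.48618092 -0.46962853  0.19886974]
[[475.42113121 138.31927927]
 [469.1632692  233.26750698]
 [294.19400356 169.07929121]
 [295.82381006 202.59844974]]
```

View pics/w5.png

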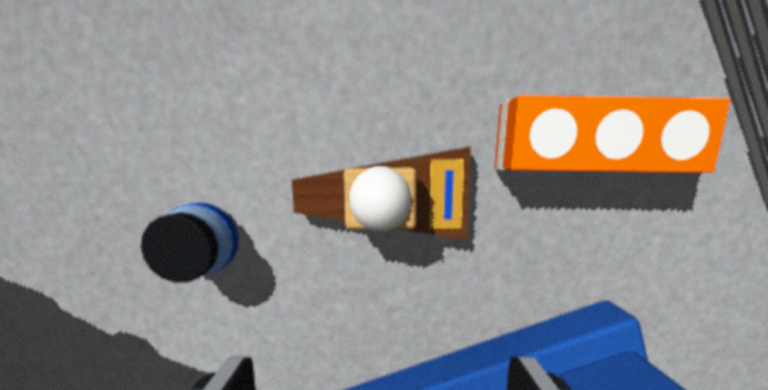

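```bash
python3 -c "
from h import *
c=snap('wrist')
ob=[(c,np.array(p)/1.5,l) for p,l in zip([(470,148),(467,239),(292,180),(294,213)],HL)]
a,r=fit(ob,[.511,-.425,-.47]);ph=np.degrees(a[2]);print(a,ph,r)
go((a[0],a[1],.12,ph,1),(a[0],a[1],.026,ph,1))
"
```

```text
[ 0.50627937 -0.43017749 -0.45338084] -25.976808804559628 [ 0.6 -1.1 -0.3  0.8 -0.2  0.1 -0.1  0.1]
at [ 0.4861 -0.4699  0.1992] phi -26.7 t 16.4
rows>=1.8 0.0445,0.0002,0.0792,-0.03,-0.07,-0.74,1
rows>=1.9 0.0444,0.0002,0.1732,-0.03,-0.07,-0.74,1
```

Request:
arm_command(commands=[0.0445,0,0.08,0,0,-0.7,1,0.0445,0,0.08,0,0,-0.7,1,0.0445,0,0.12,0,0,-0.7,1,0.0445,0,0.16,0,0,-0.7,1,0.0445,0,0.171,0,0,-0.7,1,0.0445,0,0.173,0,0,-0.7,1,0.0445,0,0.173,0,0,-0.7,1,0.0445,0,0.173,0,0,-0.7,0.3])

```text
t: 17.25
eef_pos: [0.5061, -0.4336, 0.0289]
tool_rot: [0.002, 0.849, 0.528, 0.001]
contact_force: [-0.1, 0.5, -0.0]
gripper_width: 0.86
grasp_force: 0.0
```

Request:
arm_command(commands=[0,0,0,0,0,0,0.3,0,0,0,0,0,0,0.3,0,0,0,0,0,0,0.3,0,0,0,0,0,0,0.3,0,0,0,0,0,0,0.3])

```text
t: 17.75
eef_pos: [0.5056, -0.433, 0.0283]
tool_rot: [0.001, 0.849, 0.528, 0.001]
contact_force: [-0.8, 1.4, 7.6]
gripper_width: 0.55
grasp_force: 64.0
```

```bash
python3 -c "
from h import *
go((.51,-.3,.165,-15,.3),(.53,-.15,.165,-5,.3),(.589,.134,.165,2.2,.3))
"
```

```text
at [ 0.5056 -0.433   0.0283] phi -26.2 t 17.8
rows>=3.8 0.1213,-0.0545,-0.1369,0.12,0.01,-11.19,0.3
rows>=3.0 0.2647,-0.1028,-0.1370,0.12,0.02,-21.19,0.3
rows>=5.8 0.5456,-0.1752,-0.1371,0.12,0.03,-28.39,0.3
```

Request:
arm_command(commands=[0,0,-0.05,0,0,0,0.3,0,0,-0.1,0,0,0,0.3,0.03,-0.01,-0.137,0,0,-2,0.3,0.075,-0.03,-0.137,0,0,-6,0.3,0.12,-0.05,-0.137,0,0,-11,0.3,0.165,-0.065,-0.137,0,0,-14,0.3,0.21,-0.08,-0.137,0,0,-18,0.3,0.255,-0.1,-0.137,0,0,-21,0.3])

```text
t: 18.55
eef_pos: [0.528, -0.1575, 0.1639]
tool_rot: [0.0, 0.738, 0.675, 0.0]
contact_force: [0.8, 0.5, -2.6]
gripper_width: 0.55
grasp_force: 63.6
```

```bash
python3 -c "
from h import *
o=get_obs();print(o['gripper_width'],o['grasp_force'],o['contact_force'])
go((.590,.133,.165,2.2,.3))
"
```

```text
0.5504901642233436 63.59200716018677 [ 0.83408206  0.50029799 -2.61008684]
at [ 0.528  -0.1575  0.1639] phi -5.0 t 18.6
rows>=5.9 0.2949,0.0363,-0.0010,0.05,-0.01,-7.24,0.3
```

Request:
arm_command(commands=[0.05,0.006,0,0,0,-1,0.3,0.1,0.012,0,0,0,-2,0.3,0.15,0.018,0,0,0,-4,0.3,0.2,0.024,0,0,0,-6,0.3,0.25,0.03,0,0,0,-7.2,0.3,0.293,0.036,0,0,0,-7.2,0.3,0.293,0.036,0,0,0,-7.2,0.3,0.293,0.036,0,0,0,-7.2,0.3])

```text
t: 19.35
eef_pos: [0.5897, 0.1305, 0.1633]
tool_rot: [-0.0, 0.694, 0.72, -0.0]
contact_force: [0.2, -1.3, -2.3]
gripper_width: 0.554
grasp_force: 63.5
```

Request:
arm_command(commands=[0,0,0,0,0,0,0.3,0,0,0,0,0,0,0.3])

```text
t: 19.55
eef_pos: [0.5899, 0.1271, 0.1637]
tool_rot: [0.0, 0.696, 0.718, -0.0]
contact_force: [-0.2, 0.1, -1.7]
gripper_width: 0.55
grasp_force: 63.5
```

```bash
python3 -c "
from h import *
o=get_obs();print(o['gripper_width'],o['grasp_force'],o['contact_force'])
go((.592,.133,.07,2.2,.3),(.592,.133,.041,2.2,.3))
"
```

```text
0.5499829343826611 63.53264093399048 [-0.23040157  0.06494201 -1.72118952]
at [0.5899 0.1271 0.1637] phi 1.8 t 19.6
rows>=1.9 0.0059,0.0023,0.0937,-0.01,0.03,-0.36,0.3
rows>=0.6 0.0059,0.0023,0.1227,-0.01,0.03,-0.36,0.3
```

Request:
arm_command(commands=[0.006,0.002,0.03,0,0,-0.3,0.3,0.006,0.002,0.07,0,0,-0.3,0.3,0.006,0.002,0.093,0,0,-0.3,0.3,0.006,0.002,0.093,0,0,-0.3,0.3,0.006,0.002,0.093,0,0,-0.3,0.3])

```text
t: 20.05
eef_pos: [0.5923, 0.134, 0.0712]
tool_rot: [0.0, 0.693, 0.721, -0.0]
contact_force: [0.6, 0.4, -2.0]
gripper_width: 0.546
grasp_force: 63.3
```

```bash
python3 -c "
from h import *
go((.592,.133,.041,2.2,.3))
"
```

```text
at [0.5923 0.134  0.0712] phi 2.2 t 20.1
rows>=0.6 -0.0010,-0.0003,0.0302,0.01,0.03,0.01,0.3
```

Request:
arm_command(commands=[0,0,0.02,0,0,0,0.3,0,0,0.028,0,0,0,0.3,0,0,0.031,0,0,0,0.3,0,0,0.031,0,0,0,0.3,0,0,0.031,0,0,0,0.3])

```text
t: 20.55
eef_pos: [0.594, 0.1353, 0.047]
tool_rot: [-0.0, 0.693, 0.721, 0.003]
contact_force: [-22.7, -2.2, 45.3]
gripper_width: 0.553
grasp_force: 101.3
```

Request:
arm_command(commands=[-0.004,0,0,0,0,0,0.3,-0.008,0,0,0,0,0,0.3,-0.01,0,0,0,0,0,0.3,-0.01,0,0,0,0,0,0.3])

```text
t: 20.95
eef_pos: [0.5941, 0.134, 0.0471]
tool_rot: [-0.003, 0.69, 0.724, 0.006]
contact_force: [-22.5, 14.3, 43.6]
gripper_width: 0.551
grasp_force: 100.4
```

Request:
arm_command(commands=[-0.002,0,0,0,0,0,0.3,-0.002,0,0,0,0,0,0.3,-0.002,0,0,0,0,0,0.3])

```text
t: 21.25
eef_pos: [0.5945, 0.133, 0.0471]
tool_rot: [-0.003, 0.69, 0.724, 0.007]
contact_force: [-21.8, 15.9, 43.8]
gripper_width: 0.548
grasp_force: 100.0
```

Request:
arm_command(commands=[0.012,0,-0.015,0,0,0,0.3,0.012,0,-0.035,0,0,0,0.3,0.012,0,-0.035,0,0,0,0.3,0.012,0,-0.035,0,0,0,0.3])

```text
t: 21.65
eef_pos: [0.5928, 0.1348, 0.0757]
tool_rot: [0.001, 0.693, 0.721, 0.001]
contact_force: [0.1, -0.4, -2.1]
gripper_width: 0.55
grasp_force: 84.2
```

```bash
python3 -c "
from h import *
c=snap('scene');d=snap('side');np.savez('sc.npz',**c);np.savez('sd.npz',**d)
I=np.zeros((600,800,3),np.uint8)
I[:,:400]=cv2.resize(c['img'][150:246,255:319,::-1].copy(),(400,600),interpolation=cv2.INTER_CUBIC)
I[:,400:]=cv2.resize(d['img'][115:211,211:275,::-1].copy(),(400,600),interpolation=cv2.INTER_CUBIC)
cv2.imwrite('pics/m3.png',I);o=get_obs();print(o['eef_pos'],o['contact_force'],o['gripper_width'])
p=[*o['eef_pos'][:2],.038]; p[1]+=.003
z=o['eef_pos'][2]-.028
print(((proj(c,U(HL+[0,0,z],p))-[255,150])*6.25).round().tolist(),((proj(d,U(HL+[0,0,z],p))-[211,115])*6.25+[400,0]).round().tolist())
L=U([[.071,.136,.026],[.071,0,.026],[.081,.136,.026],[.081,0,.026]],[.592,.0745,.04]);print(((proj(c,L)-[255,150])*6.25).round().tolist(),((proj(d,L)-[211,115])*6.25+[400,0]).round().tolist())
"
```

```text
[0.59162504 0.13455717 0.07418695] [-0.25430477  0.08616602 -2.02819045] 0.5536843962383788
[[452.0, 434.0], [305.0, 463.0], [322.0, 201.0], [273.0, 210.0]] [[710.0, 200.0], [759.0, 278.0], [500.0, 282.0], [515.0, 312.0]]
[[521.0, 466.0], [235.0, 522.0], [528.0, 485.0], [240.0, 542.0]] [[687.0, 210.0], [783.0, 366.0], [703.0, 206.0], [800.0, 361.0]]
```

View pics/m3.png

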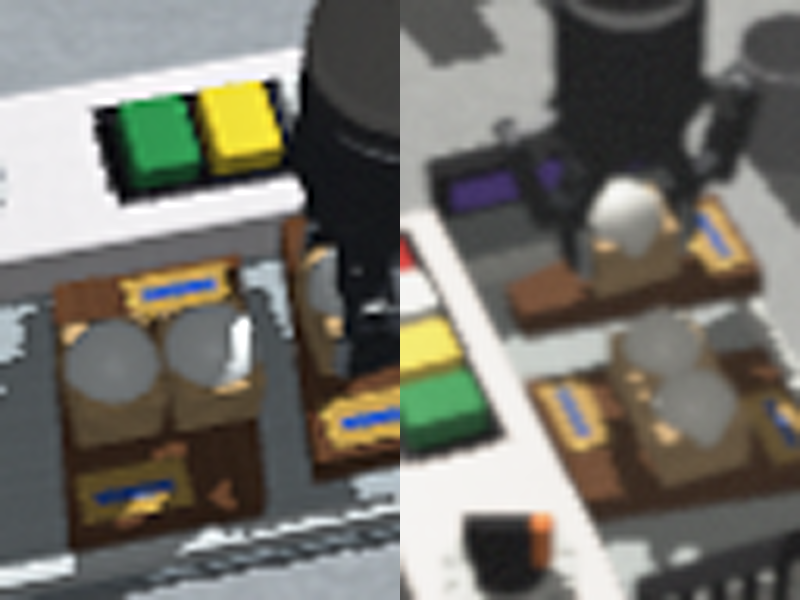

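```bash
python3 -c "
from h import *
c=np.load('sc.npz');d=np.load('sd.npz')
ob=[(d,np.array(p)/6.25+[211-64,115],HL[i]) for i,p in enumerate([(715,195),(757,270),(508,290),(521,322)])]
ob+=[(c,np.array(p)/6.25+[255,150],HL[i]) for i,p in [(1,(313,465)),(3,(285,222))]]
def f(q,ob=ob):
    r=R.from_euler('zy',[q[3],q[4]]);return np.concatenate([proj(k,r.apply(l)+q[:3])[0]-uv for k,uv,l in ob])
s=least_squares(f,[.592,.137,.046,.04,0]);print(s.x.round(4),np.degrees(s.x[3:]),s.fun.round(1))
# reference: far-lip etc. from same pics, and C/A stands
ob2=[(c,np.array(p)/6.25+[255,150],np.array(l)) for p,l in [((160,128-20),(-.118,.01,.066)),((240,112-12),(-.118,.05,.066))]]
print(((proj(c,U([[-.118,.01,.066],[-.118,.05,.066],[-.118+.021,.01-.016,.066]],[.592,.0745,.04]))-[255,150])*6.25).round())
"
```

```text
[ 0.5966  0.1417  0.0415  0.0198 -0.0952] [ 1.13509107 -5.45649382] [-0.2 -0.3  0.6  0.3 -0.6 -0.1 -0.4 -0.5 -0.  -0.1 -0.3  0.7]
[[158. 130.]
 [239. 116.]
 [136. 172.]]
```

Request:
arm_command(commands=[0,-0.007,0,0,0,0,0.3,0,-0.007,0,0,0,0,0.3,0,-0.007,0.012,0,0,0,0.3,0,-0.007,0.02,0,0,0,0.3,0,-0.007,0.023,0,0,0,0.3,0,-0.007,0.023,0,0,0,0.3])

```text
t: 22.35
eef_pos: [0.5844, 0.1347, 0.0505]
tool_rot: [-0.0, 0.693, 0.721, -0.001]
contact_force: [-0.2, 0.2, -2.2]
gripper_width: 0.549
grasp_force: 84.1
```

Request:
arm_command(commands=[0,0,0.002,0,0,0,0.3,0,0,0.003,0,0,0,0.3,0,0,0.003,0,0,0,0.3])

```text
t: 22.65
eef_pos: [0.585, 0.135, 0.0487]
tool_rot: [0.0, 0.693, 0.721, 0.0]
contact_force: [-0.5, -0.8, -2.4]
gripper_width: 0.55
grasp_force: 84.1
```

Request:
arm_command(commands=[0,0,0.002,0,0,0,0.3,0,0,0.003,0,0,0,0.3,0,0,0.003,0,0,0,0.3])

```text
t: 22.95
eef_pos: [0.5848, 0.1349, 0.0455]
tool_rot: [-0.0, 0.693, 0.721, -0.0]
contact_force: [-0.6, -0.5, -1.0]
gripper_width: 0.548
grasp_force: 84.1
```

Request:
arm_command(commands=[0,0,0,0,0,0,0.7,0,0,0,0,0,0,0.7,0,0,0,0,0,0,0.7,0,0,0,0,0,0,0.7])

```text
t: 23.35
eef_pos: [0.5851, 0.135, 0.0458]
tool_rot: [0.0, 0.693, 0.721, 0.0]
contact_force: [-0.3, -0.3, -0.8]
gripper_width: 0.699
grasp_force: 0.0
```

```bash
python3 -c "
from h import *
go((.589,.134,.041,2.2,.7))
"
```

```text
at [0.5851 0.135  0.0458] phi 2.3 t 23.4
rows>=0.1 -0.0012,0.0038,0.0048,0.03,-0.01,0.11,0.7
```

Request:
arm_command(commands=[0,0.004,0,0,0,0,0.85,0,0.004,-0.04,0,0,0,0.85,0,0.004,-0.09,0,0,0,0.85,-0.03,0.004,-0.14,0,0,0,0.85,-0.07,0.004,-0.15,0,0,0,0.85,-0.08,0.004,-0.15,0,0,0,0.85,-0.08,0.004,-0.15,0,0,0,0.85,-0.08,0.004,-0.15,0,0,0,0.85])

```text
t: 24.15
eef_pos: [0.5917, 0.0562, 0.1949]
tool_rot: [-0.001, 0.693, 0.721, -0.0]
contact_force: [-0.9, 0.8, -0.2]
gripper_width: 0.848
grasp_force: 0.0
```

```bash
cat >> h.py <<'E'
def look(c,boxmin=60):
    h=cv2.cvtColor(c["img"],cv2.COLOR_RGB2HSV).astype(int);H,S,V=h[...,0],h[...,1],h[...,2]
    for nm,m,z,lo in(("blue",(H>105)&(H<120)&(S>150)&(V>60),.033,15),("brass",(H>14)&(H<24)&(S>140)&(V>110),.033,60),("ball",(S<40)&(V>120),.062,300),("brown",(H<14)&(S>120)&(V<130),.032,80),("orange",(H>5)&(H<15)&(S>200)&(V>180),.08,8)):
        n,l,s,cc=cv2.connectedComponentsWithStats(m.astype(np.uint8))
        for i in range(1,n):
            w=plane(c,cc[i],z)
            if lo<s[i,4]<9000 and .42<w[0]<.7 and -.1<w[1]<.25: print(nm,s[i].tolist(),cc[i].round(1),w.round(4))
E
python3 -c "
from h import *
c=snap('wrist');np.savez('w6.npz',**c);look(c);print(get_obs()['eef_pos'])
for p in ([.592,.076,.04+np.pi],[.594,.03,.04],[.589,.134,.04]): print(proj(c,U(HL+[0,0,.012],p)).round().tolist())
"
```

```text
blue [299, 75, 6, 36, 164] [301.5  92.6] [0.6359 0.1414 0.033 ]
blue [205, 139, 6, 31, 128] [207.6 153.8] [0.5408 0.0752 0.033 ]
blue [296, 181, 5, 30, 116] [298.  195.5] [0.6418 0.0324 0.033 ]
brass [287, 66, 27, 54, 1077] [299.4  92.1] [0.6338 0.1418 0.033 ]
brass [197, 130, 25, 48, 881] [209.5 153.3] [0.5428 0.0758 0.033 ]
brass [230, 146, 8, 43, 82] [231.5 170. ] [0.5668 0.0584 0.033 ]
brass [285, 173, 25, 45, 790] [296.1 194.3] [0.6396 0.0337 0.033 ]
ball [230, 67, 44, 41, 1429] [251.2  87.6] [0.5852 0.1425 0.062 ]
ball [234, 138, 42, 39, 1275] [253.9 157.6] [0.5904 0.0783 0.062 ]
ball [234, 184, 39, 39, 1178] [252.8 203.7] [0.5913 0.0307 0.062 ]
brown [120, 20, 27, 20, 116] [136.1  33.4] [0.4723 0.1886 0.032 ]
brown [265, 58, 53, 69, 973] [292.7  91.1] [0.627  0.1426 0.032 ]
brown [188, 75, 38, 37, 1102] [207.9  93.5] [0.5412 0.1367 0.032 ]
brown [193, 122, 75, 88, 1830] [215.9 169.9] [0.5496 0.0576 0.032 ]
brown [277, 136, 38, 87, 1634] [293.9 168.9] [0.6349 0.0623 0.032 ]
[0.59164159 0.05692571 0.19457282]
[[197.0, 185.0], [193.0, 122.0], [315.0, 166.0], [316.0, 144.0]]
[[315.0, 166.0], [311.0, 224.0], [197.0, 185.0], [198.0, 205.0]]
[[321.0, 62.0], [316.0, 132.0], [190.0, 86.0], [192.0, 110.0]]
```

```bash
python3 -c "
from h import *
go((.587,.141,.15,1.8,.85),(.587,.141,.0405,1.8,.85))
"
```

```text
at [0.5916 0.0569 0.1946] phi 2.4 t 24.2
rows>=1.9 0.0842,-0.0010,0.0446,-0.10,-0.03,0.62,0.85
rows>=2.2 0.0841,-0.0008,0.1541,-0.10,-0.03,0.62,0.85
```

Request:
arm_command(commands=[0.05,-0.001,0.02,0,0,0.6,0.85,0.084,-0.001,0.04,0,0,0.6,0.85,0.084,-0.001,0.045,0,0,0.6,0.85,0.084,-0.001,0.09,0,0,0.6,0.85,0.084,-0.001,0.13,0,0,0.6,0.85,0.084,-0.001,0.15,0,0,0.6,0.85,0.084,-0.001,0.154,0,0,0.6,0.85,0.084,-0.001,0.154,0,0,0.6,0.85])

```text
t: 25.0
eef_pos: [0.5872, 0.1397, 0.0408]
tool_rot: [-0.0, 0.696, 0.718, -0.001]
contact_force: [-0.6, 0.2, 0.1]
gripper_width: 0.851
grasp_force: 0.0
```

Request:
arm_command(commands=[0,0,0,0,0,0,0.3,0,0,0,0,0,0,0.3,0,0,0,0,0,0,0.3,0,0,0,0,0,0,0.3])

```text
t: 25.4
eef_pos: [0.589, 0.1395, 0.0433]
tool_rot: [0.0, 0.696, 0.718, 0.001]
contact_force: [-0.2, 0.3, 7.1]
gripper_width: 0.549
grasp_force: 64.5
```

```bash
python3 -c "
from h import *
go((.589,.138,.0425,2.3,.3),(.589,.125,.0425,2.3,.3))
"
```

```text
at [0.589  0.1395 0.0433] phi 1.7 t 25.4
rows>=0.1 -0.0015,-0.0000,0.0008,0.15,-0.07,-0.58,0.3
rows>=0.3 -0.0145,-0.0004,0.0007,0.15,-0.07,-0.58,0.3
```

Request:
arm_command(commands=[0,0,-0.0035,0,0,-0.6,0.3,-0.004,0,-0.0035,0,0,-0.6,0.3,-0.009,0,-0.0035,0,0,-0.6,0.3,-0.014,0,-0.0035,0,0,-0.6,0.3,-0.014,0,-0.0035,0,0,-0.6,0.3])

```text
t: 25.9
eef_pos: [0.588, 0.1238, 0.0449]
tool_rot: [-0.0, 0.693, 0.721, -0.0]
contact_force: [-0.8, -0.1, -2.4]
gripper_width: 0.551
grasp_force: 63.4
```

Request:
arm_command(commands=[-0.002,0,0,0,0,0,0.3,-0.003,0,0,0,0,0,0.3,-0.003,0,0,0,0,0,0.3])

```text
t: 26.2
eef_pos: [0.588, 0.123, 0.045]
tool_rot: [-0.0, 0.692, 0.721, 0.0]
contact_force: [-1.0, 2.8, -2.3]
gripper_width: 0.545
grasp_force: 63.3
```

Request:
arm_command(commands=[-0.002,0,0,0,0,0,0.3,-0.003,0,0,0,0,0,0.3,-0.003,0,0,0,0,0,0.3])

```text
t: 26.5
eef_pos: [0.5884, 0.1188, 0.045]
tool_rot: [0.0, 0.693, 0.721, -0.0]
contact_force: [-1.0, 2.4, -3.1]
gripper_width: 0.55
grasp_force: 63.3
```

Request:
arm_command(commands=[0,0,0.002,0,0,0,0.3,0,0,0.002,0,0,0,0.3,0,0,0.002,0,0,0,0.75,0,0,0.002,0,0,0,0.75,0,0,0.002,0,0,0,0.75,0,0,-0.04,0,0,0,0.75,-0.03,0,-0.09,0,0,0,0.75,-0.075,0,-0.14,0,0,0,0.75])

```text
t: 27.3
eef_pos: [0.591, 0.0616, 0.1675]
tool_rot: [0.0, 0.691, 0.722, 0.0]
contact_force: [0.5, -0.1, -0.1]
gripper_width: 0.748
grasp_force: 0.0
```

Request:
arm_command(commands=[-0.03,0,-0.02,0,0,0,0.75,-0.03,0,-0.02,0,0,0,0.75,-0.03,0,-0.02,0,0,0,0.75,-0.03,0,-0.02,0,0,0,0.75])

```text
t: 27.7
eef_pos: [0.5914, 0.0319, 0.185]
tool_rot: [-0.001, 0.692, 0.722, -0.0]
contact_force: [-1.2, 0.4, -0.7]
gripper_width: 0.751
grasp_force: 0.0
```

```bash
python3 -c "
from h import *
c=snap('wrist');np.savez('w7.npz',**c);look(c);print(get_obs()['eef_pos'])
# brown-ish/dark mask: column gaps between stands; print pixel rows HSV along seams
h=cv2.cvtColor(c['img'],cv2.COLOR_RGB2HSV).astype(int)
m=((h[...,0]<26)&(h[...,1]>90)).astype(int)
for x in (205,220,290,303): print(x,''.join(map(str,m[40:230,x])))
"
```

```text
blue [304, 70, 6, 38, 176] [306.3  88.1] [0.6382 0.121  0.033 ]
blue [204, 120, 6, 34, 145] [206.9 136.6] [0.5412 0.0701 0.033 ]
blue [299, 166, 6, 31, 128] [301.8 180.9] [0.6423 0.0277 0.033 ]
brass [291, 60, 29, 56, 1142] [304.1  87.4] [0.636  0.1216 0.033 ]
brass [195, 111, 27, 52, 996] [208.9 135.6] [0.5432 0.0712 0.033 ]
brass [288, 157, 26, 48, 884] [299.8 179.7] [0.6401 0.0289 0.033 ]
ball [188, 42, 137, 62, 3754] [245.2  67.1] [0.579 0.134 0.062]
ball [234, 117, 45, 42, 1436] [255.8 138.3] [0.5909 0.0737 0.062 ]
ball [234, 167, 42, 41, 1322] [254.6 187.8] [0.5918 0.0261 0.062 ]
ball [195, 192, 119, 69, 5127] [250.1 236.3] [ 0.5895 -0.0255  0.062 ]
brown [92, 0, 49, 5, 158] [115.1   1.5] [0.4585 0.1874 0.032 ]
brown [189, 53, 134, 157, 6087] [252.9 130.4] [0.5879 0.0783 0.032 ]
orange [140, 237, 18, 22, 166] [148.1 247.7] [ 0.4916 -0.0332  0.08  ]
[0.59128968 0.03214739 0.18470474]
205 0000000000000000000000000000000000111111111111111111111111111111111111111111111000000000000000000000000000000000000111111111111111111111111111111111111110000000000000000000000000000000000000
220 0000000000000000000000000000000111111111111111111111111111111111111111111111111111111111111111111111111111111111111111111111111111111111111111111111111111110000000000000000000000000000000000
290 0000000000000000001111111111111111111111111111111111111111111111111111111111111111111111111111111111111111111111111111111111111111111111111111111111111111111111111111100000000000000000000000
303 0000000000000000111111111111111111111111110000000000000000000000000001111111111111111111111111111111111111111111111111111111100000000000000000000000000000000011111111111000000000000000000000
```

```bash
python3 -c "
from h import *
print(get_obs()['q'].round(2))
c=np.load('w7.npz')
for z in (.07,.08,.087): print(plane(c,(148.1,247.7),z))
h=cv2.cvtColor(c['img'],cv2.COLOR_RGB2HSV).astype(int)
for y in range(215,275,5): print(y,''.join('#' if h[y,x,2]<45 else 'o' if h[y,x,1]>200 and h[y,x,2]>150 else '+' if h[y,x,2]<130 else '.' for x in range(90,180)))
go((.478,-.028,.16,74,.5))
"
```

```text
[-0.58  0.43  0.55  1.83 -0.27  0.95  0.13]
[ 0.48768884 -0.03863294  0.07      ]
[ 0.49158378 -0.03313813  0.08      ]
[ 0.49431024 -0.02929177  0.087     ]
215 ..........................................................................................
220 .......................................++###################++............................
225 .................................++###############################+.......................
230 ........................++##########################################++....................
235 ...................+#########################################+++++###+....................
240 .................+#######################################+.oooooooooo++++.................
245 .................+++#################################+.oooooooooo+++++++######++..........
250 ...............................+++################+ooooooooooo++++++#######++..........++#
255 ........................................+..+++##++ooooooooooo++++#######++...........++###
260 ..........................................................++++#######++...........++######
265 ..........................................................+#######++............++########
270 ..................................................+++++#############++++++++++++##########
at [0.5913 0.0321 0.1847] phi 2.4 t 27.8
rows>=8.3 -0.0553,-0.1157,0.0249,-0.09,-0.08,-71.58,0.5
```

Request:
arm_command(commands=[-0.01,-0.02,0.005,0,0,-8.5,0.5,-0.02,-0.04,0.01,0,0,-17,0.5,-0.03,-0.06,0.015,0,0,-25.5,0.5,-0.04,-0.08,0.02,0,0,-34,0.5,-0.05,-0.1,0.025,0,0,-42.5,0.5,-0.055,-0.115,0.025,0,0,-51,0.5,-0.055,-0.115,0.025,0,0,-59.5,0.5,-0.055,-0.115,0.025,0,0,-68,0.5])

```text
t: 28.55
eef_pos: [0.4784, -0.028, 0.16]
tool_rot: [-0.001, 0.167, 0.986, -0.0]
contact_force: [-0.3, -0.1, -0.2]
gripper_width: 0.499
grasp_force: 0.0
```

Request:
arm_command(commands=[0,0,0,0,0,-4,0.5,0,0,0,0,0,-4,0.5,0,0,0,0,0,-4,0.5])

```text
t: 28.85
eef_pos: [0.479, -0.0282, 0.1603]
tool_rot: [-0.001, 0.137, 0.991, -0.0]
contact_force: [-0.6, -0.0, 0.1]
gripper_width: 0.502
grasp_force: 0.0
```

```bash
python3 -c "
from h import *
print(get_obs()['q'].round(2))
go((.478,-.028,.10,75,.5),(.478,-.028,.063,75,.5))
c=snap('scene');look(c);c=snap('side');look(c)
"
```

```text
[-0.34  0.25  0.31  2.1  -0.1   0.81  1.33]
at [ 0.479  -0.0282  0.1603] phi 74.3 t 28.9
rows>=1.2 0.0010,-0.0000,0.0603,-0.02,-0.06,-0.74,0.5
rows>=0.7 0.0009,-0.0000,0.0973,-0.02,-0.06,-0.74,0.5
brass [273, 192, 19, 10, 68] [281.2 195.8] [0.5401 0.0707 0.033 ]
brass [296, 217, 20, 11, 108] [305.6 221.8] [0.6363 0.1211 0.033 ]
brass [265, 223, 20, 11, 108] [274.  227.9] [0.6397 0.0284 0.033 ]
ball [233, 199, 94, 48, 1001] [257.5 224.5] [ 0.6355 -0.0188  0.062 ]
brown [264, 213, 54, 25, 451] [288.8 225.1] [0.638  0.0717 0.032 ]
brown [233, 169, 20, 27, 160] [243.  184.1] [0.552  0.0573 0.032 ]
```

Request:
arm_command(commands=[0.001,0,0.045,0,0,-0.7,0.5,0.001,0,0.08,0,0,-0.7,0.5,0.001,0,0.093,0,0,-0.7,0.5,0.001,0,0.097,0,0,-0.7,0.5,0.001,0,0.097,0,0,-0.7,0.5,0.001,0,0.097,0,0,-0.7,0,0.001,0,0.097,0,0,-0.7,0,0.001,0,0.097,0,0,-0.7,0], force=40)

```text
t: 29.75
eef_pos: [0.4795, -0.0301, 0.0653]
tool_rot: [0.002, 0.131, 0.991, -0.0]
contact_force: [-1.5, -5.1, 5.6]
gripper_width: 0.131
grasp_force: 41.3
```

Request:
arm_command(commands=[0,0,0,0,0,0,0,0,0,0,0,0,0,0,0,0,0,0,0,0,0])

```text
t: 30.05
eef_pos: [0.4795, -0.0302, 0.0653]
tool_rot: [0.002, 0.131, 0.991, -0.0]
contact_force: [-1.0, -5.2, 5.8]
gripper_width: 0.132
grasp_force: 41.4
```

```bash
python3 -c "
from h import *
o=get_obs();print({k:np.round(v,3).tolist() for k,v in o.items()})"
```

```text
{'t': 30.05, 'q': [-0.283, 0.414, 0.26, 2.163, -0.188, 0.582, 1.421], 'joint_vel': [0.0, 0.001, -0.001, 0.0, -0.001, 0.0, 0.001], 'joint_torque': [-2.295, -40.929, 1.108, -16.43, -0.87, -0.094, -0.072], 'eef_pos': [0.479, -0.03, 0.065], 'tool_rot': [0.002, 0.131, 0.991, -0.0], 'contact_force': [-1.002, -5.221, 5.777], 'torque': [-0.979, 0.171, 0.065], 'grasp_force': 41.357, 'gripper_width': 0.132}
```

Request:
arm_command(commands=[0,-0.002,-0.002,0,0,6,0,0,-0.002,-0.002,0,0,14,0,0,-0.002,-0.002,0,0,22,0,0,-0.002,-0.002,0,0,30,0,0,-0.002,-0.002,0,0,38,0,0,-0.002,-0.002,0,0,46,0,0,-0.002,-0.002,0,0,54,0,0,-0.002,-0.002,0,0,60,0])

```text
t: 30.85
eef_pos: [0.4764, -0.0332, 0.0656]
tool_rot: [0.0, 0.611, 0.791, -0.002]
contact_force: [-1.9, -9.0, -10.0]
gripper_width: 0.132
grasp_force: 43.5
```

```bash
python3 -c "
from h import *
o=get_obs();print(o['q'].round(2),o['torque'].round(3),o['contact_force'].round(1),o['gripper_width']);go((.4795,-.030,.0655,15,0))"
```

```text
[-0.5   0.45  0.54  2.18 -0.4   0.61  0.59] [-1.991  0.33   0.147] [ -1.9  -9.  -10. ] 0.13187406513099267
at [ 0.4764 -0.0332  0.0656] phi 14.6 t 30.9
rows>=0.1 0.0023,0.0038,0.0001,-0.12,0.14,-0.40,0
```

Request:
arm_command(commands=[0,0,0,0,0,0,0.35,0,0,0,0,0,0,0.35,0,0,0,0,0,0,0.35])

```text
t: 31.15
eef_pos: [0.4785, -0.03, 0.0664]
tool_rot: [0.0, 0.608, 0.794, 0.001]
contact_force: [0.4, 0.8, -0.6]
gripper_width: 0.349
grasp_force: 0.0
```

```bash
python3 -c "
from h import *
o=get_obs();print(o['torque'].round(3),o['contact_force'].round(1),o['gripper_width']);go((.4775,-.0335,.064,14.6,.35))"
```

```text
[ 0.011 -0.028  0.029] [ 0.4  0.8 -0.6] 0.34855423722884865
at [ 0.4785 -0.03    0.0664] phi 15.1 t 31.1
rows>=0.1 -0.0032,-0.0019,0.0024,0.09,-0.03,0.52,0.35
```

Request:
arm_command(commands=[-0.003,-0.002,0.0015,0,0,0,0.35,-0.003,-0.002,0.0015,0,0,0,0.35,-0.003,-0.002,0.0015,0,0,0,0,-0.003,-0.002,0.0015,0,0,0,0,-0.003,-0.002,0.0015,0,0,0,0])

```text
t: 31.65
eef_pos: [0.4766, -0.034, 0.0645]
tool_rot: [-0.0, 0.609, 0.793, 0.0]
contact_force: [-2.0, -1.1, 5.0]
gripper_width: 0.133
grasp_force: 42.0
```

Request:
arm_command(commands=[0,0,0,0,0,8,0,0,0,0,0,0,16,0,0,0,0,0,0,24,0,0,0,0,0,0,32,0,0,0,0,0,0,40,0,0,0,0,0,0,48,0,0,0,0,0,0,56,0,0,0,0,0,0,56,0])

```text
t: 32.45
eef_pos: [0.4723, -0.033, 0.0643]
tool_rot: [-0.003, 0.911, 0.413, -0.003]
contact_force: [-15.2, 3.5, 27.6]
gripper_width: 0.133
grasp_force: 45.4
```

```bash
python3 -c "
from h import *
o=get_obs();print(o['q'].round(2),o['torque'].round(3),o['contact_force'].round(1),o['gripper_width']);go((.477,-.033,.0655,-41,0))"
```

```text
[-0.69  0.54  0.8   2.19 -0.64  0.67 -0.15] [0.696 3.374 0.032] [-15.2   3.5  27.6] 0.13313256195281348
at [ 0.4723 -0.033   0.0643] phi -41.2 t 32.5
rows>=0.1 0.0032,0.0035,-0.0012,-0.51,0.16,-0.21,0
```

Request:
arm_command(commands=[0,0,0,0,0,0,0.35,0,0,0,0,0,0,0.35,0,0,0,0,0,0,0.35])

```text
t: 32.75
eef_pos: [0.4771, -0.0338, 0.0643]
tool_rot: [0.0, 0.91, 0.415, 0.0]
contact_force: [0.3, 0.7, -0.8]
gripper_width: 0.351
grasp_force: 0.0
```

```bash
python3 -c "
from h import *
o=get_obs();print(o['torque'].round(3),o['contact_force'].round(1));go((.473,-.033,.0645,-41,.35))"
```

```text
[ 0.011  0.019 -0.002] [ 0.3  0.7 -0.8]
at [ 0.4771 -0.0338  0.0643] phi -41.0 t 32.8
rows>=0.1 -0.0021,-0.0036,-0.0002,0.03,-0.02,0.03,0.35
```

Request:
arm_command(commands=[-0.002,-0.003,-0.001,0,0,0,0.35,-0.002,-0.003,-0.001,0,0,0,0.35,-0.002,-0.003,-0.001,0,0,0,0,-0.002,-0.003,-0.001,0,0,0,0,-0.002,-0.003,-0.001,0,0,0,0])

```text
t: 33.25
eef_pos: [0.4724, -0.0329, 0.0655]
tool_rot: [-0.001, 0.91, 0.415, -0.0]
contact_force: [-4.0, 1.4, 7.4]
gripper_width: 0.129
grasp_force: 40.5
```

Request:
arm_command(commands=[0,0,0,0,0,8,0,0,0,0,0,0,16,0,0,0,0,0,0,24,0,0,0,0,0,0,24,0])

```text
t: 33.65
eef_pos: [0.4712, -0.0314, 0.0654]
tool_rot: [-0.003, 0.977, 0.215, -0.002]
contact_force: [-8.8, 6.5, 16.6]
gripper_width: 0.126
grasp_force: 42.0
```

```bash
python3 -c "
from h import *
o=get_obs();print(o['torque'].round(3),o['joint_torque'].round(2)[-1]);go((.473,-.033,.0645,-65,0))"
```

```text
[1.478 1.728 0.006] -0.96
at [ 0.4712 -0.0314  0.0654] phi -65.1 t 33.6
rows>=0.1 0.0010,0.0022,0.0009,-0.33,0.14,-0.14,0
```

Request:
arm_command(commands=[0,0,0,0,0,8,0,0,0,0,0,0,12,0,0,0,0,0,0,12,0])

```text
t: 33.95
eef_pos: [0.4709, -0.0306, 0.0654]
tool_rot: [-0.003, 0.994, 0.113, -0.002]
contact_force: [-8.8, 9.5, 20.6]
gripper_width: 0.131
grasp_force: 42.4
```

```bash
python3 -c "
from h import *
o=get_obs();print(o['torque'].round(3),o['joint_torque'].round(2),o['q'].round(2));go((.473,-.033,.0645,-77,0))"
```

```text
[1.961 1.993 0.063] [ 4.070e+00 -3.213e+01  1.435e+01 -1.617e+01  3.000e-02 -4.170e+00
 -5.300e-01] [-0.8   0.61  0.97  2.2  -0.79  0.73 -0.62]
at [ 0.4709 -0.0306  0.0654] phi -77.0 t 34.0
rows>=0.1 0.0015,0.0029,0.0009,-0.41,0.23,0.00,0
```

Request:
arm_command(commands=[-0.0015,-0.0024,-0.001,0,0,6,0,-0.0015,-0.0024,-0.001,0,0,12,0,-0.0015,-0.0024,-0.001,0,0,12,0])

```text
t: 34.25
eef_pos: [0.4706, -0.0295, 0.0656]
tool_rot: [-0.001, 1.0, 0.009, -0.001]
contact_force: [0.5, 5.9, -7.1]
gripper_width: 0.126
grasp_force: 42.1
```

```bash
python3 -c "
from h import *
o=get_obs();print(o['torque'].round(3),o['joint_torque'].round(2));go((.473,-.033,.0645,-89,0))"
```

```text
[ 1.217 -0.263 -0.019] [  2.54 -39.05  17.96 -14.61   0.9   -0.96  -0.87]
at [ 0.4706 -0.0295  0.0656] phi -88.9 t 34.2
rows>=0.1 0.0023,0.0035,0.0011,-0.10,0.11,0.06,0
```

Request:
arm_command(commands=[0,0,0,0,0,6,0,0,0,0,0,0,12,0,0,0,0,0,0,12,0])

```text
t: 34.55
eef_pos: [0.4706, -0.0289, 0.0657]
tool_rot: [-0.001, 0.996, -0.093, -0.002]
contact_force: [-0.8, 6.8, -3.2]
gripper_width: 0.125
grasp_force: 59.9
```

```bash
python3 -c "
from h import *
o=get_obs();print(o['torque'].round(3),o['joint_torque'].round(2));go((.473,-.033,.0645,-101,0))
c=snap('scene');look(c)"
```

```text
[1.518 0.044 1.327] [ 4.720e+00 -3.813e+01  1.988e+01 -1.337e+01 -2.000e-02 -1.600e+00
 -2.120e+00]
at [ 0.4706 -0.0289  0.0657] phi -100.6 t 34.5
rows>=0.1 0.0031,0.0036,0.0011,-0.11,0.20,0.37,0
brass [273, 192, 19, 10, 69] [281.3 195.8] [0.5401 0.071  0.033 ]
brass [296, 217, 20, 11, 108] [305.7 221.8] [0.6363 0.1212 0.033 ]
brass [265, 223, 20, 11, 107] [274.1 227.9] [0.6398 0.0286 0.033 ]
ball [233, 199, 94, 48, 1001] [257.5 224.5] [ 0.6354 -0.019   0.062 ]
brown [264, 213, 54, 25, 453] [288.7 225.1] [0.6379 0.0714 0.032 ]
```

Request:
arm_command(commands=[0,0,0,0,0,0,0.35,0,0,0,0,0,0,0.35,0,0,0,0,0,0,0.35,0,0,-0.04,0,0,0,0.35,0,0,-0.08,0,0,0,0.35,0,0,-0.1,0,0,0,0.35,0,0,-0.1,0,0,-8,0,0,0,-0.1,0,0,-16,0])

```text
t: 35.4
eef_pos: [0.4716, -0.032, 0.1671]
tool_rot: [0.0, 0.999, 0.046, 0.001]
contact_force: [-1.0, 0.8, 0.3]
gripper_width: 0.021
grasp_force: 0.0
```

```bash
python3 -c "
from h import *
go((.473,.0795,.165,-20,0),(.473,.0795,.165,2.3,0))"
```

```text
at [ 0.4716 -0.032   0.1671] phi -84.7 t 35.4
rows>=7.5 0.0117,-0.1109,0.0020,0.10,-0.07,-64.68,0
rows>=2.6 0.0117,-0.1109,0.0020,0.12,-0.05,-86.98,0
```

Request:
arm_command(commands=[0.002,-0.015,-0.01,0,0,-8,0,0.004,-0.03,-0.01,0,0,-16,0,0.006,-0.045,-0.01,0,0,-24,0,0.008,-0.06,-0.01,0,0,-32,0,0.01,-0.075,-0.01,0,0,-40,0,0.0117,-0.09,-0.01,0,0,-48,0,0.0117,-0.105,-0.01,0,0,-56,0,0.0117,-0.111,-0.01,0,0,-64,0])

```text
t: 36.2
eef_pos: [0.4732, 0.081, 0.1765]
tool_rot: [0.0, 0.822, 0.569, 0.0]
contact_force: [-0.2, -0.1, 0.1]
gripper_width: 0.002
grasp_force: 0.0
```

Request:
arm_command(commands=[0,0,0,0,0,-8,0,0,0,0,0,0,-16,0,0,0,0,0,0,-22,0,0,0,0,0,0,-22,0,0,0,0,0,0,-22,0])

```text
t: 36.7
eef_pos: [0.4732, 0.0796, 0.1765]
tool_rot: [0.0, 0.702, 0.712, 0.0]
contact_force: [0.2, -1.4, 0.1]
gripper_width: 0.001
grasp_force: 0.0
```

```bash
python3 -c "
from h import *
go((.473,.0795,.08,2.3,0),(.473,.0795,.0535,2.3,0))
u=[.592,.0745,.04]
c=snap('side');h=cv2.cvtColor(c['img'],cv2.COLOR_RGB2HSV).astype(int)
def rep(c,nm):
  for k in ('red','white','yellow','green'): pass
  h=cv2.cvtColor(c['img'],cv2.COLOR_RGB2HSV).astype(int);m=((h[...,0]>5)&(h[...,0]<17)&(h[...,1]>170)&(h[...,2]>120)).astype(np.uint8)
  n,l,s,cc=cv2.connectedComponentsWithStats(m)
  for i in range(1,n):
    w=plane(c,cc[i],.075)
    if s[i,4]>3 and .42<w[0]<.53 and -.08<w[1]<.02: print(nm,s[i],w)
rep(c,'side');rep(snap('wrist'),'wrist');rep(snap('scene'),'scene')
w=snap('wrist');print('keys red,white,yel,green',[blob(w,k,b)[0].round(1).tolist() if 0 else 0 for k,b in ()])
for k in ('red','yellow','green'):
  try: print(k,blob(w,k,(60,0,200,300)))
  except Exception as e: print(k,e)
print(proj(w,U([[-.118,.13,.056],[-.118,.05,.066],[-.118,.01,.066],[-.118,-.098,.087]],u)))
"
```

```text
at [0.4732 0.0796 0.1765] phi 0.8 t 36.7
rows>=1.9 -0.0001,-0.0002,0.0965,0.02,-0.01,-1.50,0
rows>=0.5 -0.0002,-0.0002,0.1230,0.02,-0.01,-1.50,0
scene [243 167   3   3   6] [ 0.45124042 -0.02498316  0.075     ]
keys red,white,yel,green []
red attempt to get argmax of an empty sequence
yellow attempt to get argmax of an empty sequence
green attempt to get argmax of an empty sequence
[[251.6328312   44.2340701 ]
 [253.83848654 142.07644008]
 [254.83167148 185.73773766]
 [257.39550879 300.05550461]]
```

Request:
arm_command(commands=[0,0,0.045,0,0,-1.5,0,0,0,0.09,0,0,-1.5,0,0,0,0.1,0,0,-1.5,0,0,0,0.108,0,0,-1.5,0,0,0,0.115,0,0,-1.5,0,0,0,0.12,0,0,-1.5,0,0,0,0.122,0,0,-1.5,0,0,0,0.122,0,0,-1.5,0])

```text
t: 37.7
eef_pos: [0.4738, 0.0801, 0.0551]
tool_rot: [0.0, 0.692, 0.722, 0.001]
contact_force: [-0.0, -0.8, 2.5]
gripper_width: 0.002
grasp_force: 1.4
```

Request:
arm_command(commands=[0,0,0.0015,0,0,0,0,0,0,0.0015,0,0,0,0])

```text
t: 37.9
eef_pos: [0.4738, 0.0801, 0.054]
tool_rot: [0.0, 0.692, 0.722, 0.001]
contact_force: [-2.9, -1.9, 12.9]
gripper_width: -0.004
grasp_force: 6.3
```

12.9 N at z = 0.054, so the key is at its stop. One millimetre more for certainty, then lift clear and check.

Request:
arm_command(commands=[0,0,0.0007,0,0,0,0,0,0,0.0007,0,0,0,0,0,0,-0.04,0,0,0,0,0,0,-0.09,0,0,0,0,0,0,-0.14,0,0,0,0,-0.03,-0.04,-0.16,0,0,0,0,-0.06,-0.06,-0.17,0,0,0,0,-0.09,-0.06,-0.17,0,0,0,0])

```text
t: 38.7
eef_pos: [0.4154, -0.0127, 0.2239]
tool_rot: [-0.002, 0.691, 0.723, 0.003]
contact_force: [0.7, 0.1, -0.1]
gripper_width: 0.0
grasp_force: 0.0
```

Request:
arm_command(commands=[-0.05,0,0,0,0,0,0,-0.1,0,0,0,0,0,0,-0.15,0,0,0,0,0,0,-0.2,0,0,0,0,0,0,-0.2,0,0,0,0,0,0])

```text
t: 39.2
eef_pos: [0.4237, -0.2218, 0.2239]
tool_rot: [0.002, 0.697, 0.717, -0.001]
contact_force: [0.1, 0.6, -0.9]
gripper_width: 0.004
grasp_force: 0.0
```

```bash
python3 -c "
from h import *
u=[.592,.0745,.04];print(get_obs()['eef_pos'])
for n,bx in (('scene',(260,150,335,190)),('side',(190,145,235,195))):
  c=snap(n)
  for k,y in (('red',.13),('yellow',.05),('green',.01)):
    try: b=blob(c,k,bx)
    except Exception: print(n,k,'hidden');continue
    print(n,k,b[0].round(1),b[1],'up/down pred',proj(c,U([[-.118,y,.064],[-.118,y,.054]],u)).round(1).tolist())
  look(c)
"
```

```text
[ 0.42372602 -0.22175442  0.22389127]
scene red [318.6 164.4] 120 up/down pred [[318.7, 164.4], [318.2, 166.3]]
scene yellow [292.7 170.2] 170 up/down pred [[293.2, 168.9], [292.9, 170.8]]
scene green [279.6 172.5] 151 up/down pred [[280.3, 171.2], [280.0, 173.1]]
brass [273, 192, 19, 10, 68] [281.2 195.8] [0.5401 0.0707 0.033 ]
brass [296, 217, 20, 11, 106] [305.8 221.8] [0.6363 0.1215 0.033 ]
brass [265, 223, 20, 11, 107] [274.  227.9] [0.6398 0.0283 0.033 ]
ball [233, 199, 94, 48, 1003] [257.5 224.5] [ 0.6355 -0.0188  0.062 ]
brown [264, 213, 54, 25, 448] [288.8 225.2] [0.6384 0.0716 0.032 ]
side red [201.1 156.2] 16 up/down pred [[206.2, 154.3], [206.4, 156.5]]
side yellow hidden
side green hidden
```

```bash
python3 -c "
from station import *
print(hand_in())"
```

```text
the job is handed in; nothing more can be done
None
```

I handed the job in: red key pressed, all three stands packed touching head to tail, timer wound to its stop in partial turns, then green pressed and latched with red popped up. One stand caught on the far lip on its first lowering, so I set it down, regripped it and slid it into the row. I judged the final state from colour checks in the cameras, having used up my picture views.

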